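# Free the seized board clamp and clamp the power modules for test

### The job

The red knob on the board clamp is seized: break it loose with a firm counter-clockwise twist and wind the jaw fully open. Lift out the orange setting block and stand it on the black square of the clamp bed; pick every round green-topped power module out of the blue crate, leaving the other parts in there, and stand each upright on a yellow-ringed spot of its own between jaw and fence. Then wind the knob back clockwise until the jaw holds them snugly against the fence, and leave the other things on the bench alone.

Things in the scene. Friction and masses are not known exactly. Their poses are not given: they have to be found in the camera images.
- clamp: board clamp, fixed. Origin on its underside (bench height), +x to the fixed fence, y along it. Grey bed: x -140..85, y +-180, 12 mm thick, flat between jaw and fence. Fence and sliding jaw bar: 350 mm long, tops 36 mm above the bench; fence face at x = 45 mm, jaw face at x = -6.6 mm minus joint jaw, jaw 16 mm thick. Dark knob block: x -136..-78, y +-38, top 42 mm above the bench
- clamp_knob (a joint): angle of the red knob, rad: 0 at the start, end stop 2.65, growing counter-clockwise from above; 1 rad opens the jaw 12 mm (rack and pinion). Seized: it resists with about 0.4 N m at first, gives way by 0.25 rad and jumps on to about 0.5; from there it turns freely (friction 0.06 N m) and stays where left. Closing, the jaw meets the 60 mm modules at about 0.70 rad
- jaw (a joint): travel of the jaw from its seized position, m: gap between jaw and fence = 0.0516 + this value; 0.0318 at the end stop, 0.0084 when it holds modules. Driven by the knob
- knob_grip (a point): on the vertical knob axis at mid-height of its red bar grip, 68 mm above the bench, 105 mm in front (-x) of the clamp origin. The bar is 66 mm long, 14 mm thick, 34 mm tall (51 to 85 mm above the bench) and lies along this point's x axis, which turns with the knob (= the clamp's x at joint 0). Under it a black disc of 27 mm radius
- spot0 (a point): yellow-ringed spot 0 on the bed: the centre of a module that stands there pressed against the fence, on the bed surface, 30 mm from the fence face, at y = -127.5 mm of the clamp. A module may be set down up to 20 mm nearer to the jaw, the jaw then pushes it home
- spot1 (a point): yellow-ringed spot 1 on the bed: the centre of a module that stands there pressed against the fence, on the bed surface, 30 mm from the fence face, at y = -42.5 mm of the clamp. A module may be set down up to 20 mm nearer to the jaw, the jaw then pushes it home
- spot2 (a point): yellow-ringed spot 2 on the bed: the centre of a module that stands there pressed against the fence, on the bed surface, 30 mm from the fence face, at y = 42.5 mm of the clamp. A module may be set down up to 20 mm nearer to the jaw, the jaw then pushes it home
- spot3 (a point): yellow-ringed spot 3 on the bed: the centre of a module that stands there pressed against the fence, on the bed surface, 30 mm from the fence face, at y = 127.5 mm of the clamp. A module may be set down up to 20 mm nearer to the jaw, the jaw then pushes it home
- gauge: orange setting block with a steel band, 50 (x) x 60 (y) x 54 mm tall, 0.22 kg, origin at the centre of its underside. It starts standing on the bed between jaw and fence, its x along the clamp's x, somewhere along the fence
- park (a point): middle of the black square (66 x 76 mm, flat) on the bed surface, at x = -100, y = +112 mm of the clamp, beside the knob block: where the setting block shall stand
- module0: round power module: upright black drum, 60 mm in diameter, 54 mm tall, green circuit board on top with a copper coil in the middle (thin parts rise 10 mm more); 0.15 to 0.23 kg. Origin: centre of its underside, z up its axis. Starts upright in the crate; 3 or 4 of the four modules are present, an absent one reads None
- module1: round power module: upright black drum, 60 mm in diameter, 54 mm tall, green circuit board on top with a copper coil in the middle (thin parts rise 10 mm more); 0.15 to 0.23 kg. Origin: centre of its underside, z up its axis. Starts upright in the crate; 3 or 4 of the four modules are present, an absent one reads None
- module2: round power module: upright black drum, 60 mm in diameter, 54 mm tall, green circuit board on top with a copper coil in the middle (thin parts rise 10 mm more); 0.15 to 0.23 kg. Origin: centre of its underside, z up its axis. Starts upright in the crate; 3 or 4 of the four modules are present, an absent one reads None
- module3: round power module: upright black drum, 60 mm in diameter, 54 mm tall, green circuit board on top with a copper coil in the middle (thin parts rise 10 mm more); 0.15 to 0.23 kg. Origin: centre of its underside, z up its axis. Starts upright in the crate; 3 or 4 of the four modules are present, an absent one reads None
- crate: blue open crate, fixed, 360 (x) x 290 (y) mm outside, 50 mm high, walls and floor 5 mm thick. Origin: centre of its underside. Modules and other parts stand on its floor about 105 (x) and 130 mm (y) apart
- heatsink: finned aluminium heat sink, 60 x 54 x 36 mm, origin at the centre of its underside; stays in the crate
- cover: white domed round cover, 62 mm in diameter, 36 mm tall, origin at the centre of its underside; stays in the crate
- capacitor0: blue capacitor can standing in the crate, 30 mm in diameter, 60 mm tall, origin at the centre of its underside; stays in the crate
- capacitor1: blue capacitor can standing in the crate, 30 mm in diameter, 60 mm tall, origin at the centre of its underside; stays in the crate
- flux_bottle: bottle with red cap, 56 mm in diameter, 120 mm tall, standing near the far edge of the bench; leave alone
- screwdriver: screwdriver lying near the far edge of the bench, 180 mm long; leave alone
Not all that is in view belongs to the job. What is shaped like the heatsink but pink or turquoise is not meant.

How it is judged (in metres and radians):
On the way, in this order (a step that is already met when the one before it is completed fails the run):
1. the knob is broken loose (past 0.5 rad) (value of joint clamp_knob above 0.5 rad), for 0.1 s.
2. the jaw is wound open (knob past 2.3 rad) (value of joint clamp_knob above 2.3 rad), for 0.2 s.
3. every module present stands upright at a spot, with the jaw still open (value of joint clamp_knob above 1.2 rad and (distance between module0 and spot0 below 0.026 m or distance between module0 and spot1 below 0.026 m or distance between module0 and spot2 below 0.026 m or distance between module0 and spot3 below 0.026 m) and angle between each of module0, module1, module2, module3's own z axis and vertical below 0.1 rad and linear speed of each of module0, module1, module2, module3 below 0.02 m/s and (distance between module1 and spot0 below 0.026 m or distance between module1 and spot1 below 0.026 m or distance between module1 and spot2 below 0.026 m or distance between module1 and spot3 below 0.026 m) and (distance between module2 and spot0 below 0.026 m or distance between module2 and spot1 below 0.026 m or distance between module2 and spot2 below 0.026 m or distance between module2 and spot3 below 0.026 m) and (distance between module3 and spot0 below 0.026 m or distance between module3 and spot1 below 0.026 m or distance between module3 and spot2 below 0.026 m or distance between module3 and spot3 below 0.026 m)), for 0.2 s.
At the end, for the whole second after the job is handed in: jaw closed on the modules (knob below 0.8 rad); every module present upright (0.1 rad) and at rest, within 12 mm of a spot; setting block upright within 18 mm of the middle of the black square; heat sink, cover and both capacitors still in the crate (value of joint clamp_knob below 0.8 rad and distance between gauge and park below 0.018 m and angle between each of gauge, module0, module1, module2, module3's own z axis and vertical below 0.1 rad and linear speed of each of gauge, module0, module1, module2, module3 below 0.02 m/s and (distance between module0 and spot0 below 0.012 m or distance between module0 and spot1 below 0.012 m or distance between module0 and spot2 below 0.012 m or distance between module0 and spot3 below 0.012 m) and (distance between module1 and spot0 below 0.012 m or distance between module1 and spot1 below 0.012 m or distance between module1 and spot2 below 0.012 m or distance between module1 and spot3 below 0.012 m) and (distance between module2 and spot0 below 0.012 m or distance between module2 and spot1 below 0.012 m or distance between module2 and spot2 below 0.012 m or distance between module2 and spot3 below 0.012 m) and (distance between module3 and spot0 below 0.012 m or distance between module3 and spot1 below 0.012 m or distance between module3 and spot2 below 0.012 m or distance between module3 and spot3 below 0.012 m) and x of cover in the frame of crate between -0.175 and 0.175 m and y of cover in the frame of crate between -0.14 and 0.14 m and height (world z) of each of cover, heatsink, capacitor0, capacitor1 below 0.06 m and x of heatsink in the frame of crate between -0.175 and 0.175 m and y of heatsink in the frame of crate between -0.14 and 0.14 m and x of capacitor0 in the frame of crate between -0.175 and 0.175 m and y of capacitor0 in the frame of crate between -0.14 and 0.14 m and x of capacitor1 in the frame of crate between -0.175 and 0.175 m and y of capacitor1 in the frame of crate between -0.14 and 0.14 m); the robot touches nothing.
It fails at once if the heat sink, cover or a capacitor is lifted out of the crate (height (world z) of any of cover, heatsink, capacitor0, capacitor1 above 0.09 m).
It fails at once if bottle or screwdriver pushed more than 40 mm away (distance of any of flux_bottle, screwdriver from where it was at the start of the episode above 0.04 m).
Of module0, module1, module2, module3 only 3 to 4 are there at a start; the rules pass over those that are not, and their reading is None.
At some moment in a run one of module0, module1, module2, module3 may be knocked a few centimetres aside while the robot is not near it.
It also fails if it takes over 210 s, if anything falls off the work surface, if the arm or the gripper's body presses on something with over 40 N, if the wrist force passes 120 N, or if a joint passes its speed limit or range.

### The arm

A 6-joint arm with a two-finger parallel gripper is mounted at the origin on the work surface. World frame = base frame: x ahead of the robot, y to its left, z up, the work surface at z = 0. Lengths are in mm, angles in rad, forces in N, time in s.
With the tool pointing down it reaches from about 375 to 900 mm from the base axis. Payload 3.1 kg.
Tool frame: the origin (TCP) lies midway between the tips of the shut fingers; the grasp point (between the pads) lies 19 mm behind it (manip.grip_depth is the distance from the TCP to the grasp point, in mm); x points along the fingers, y is the direction in which the jaws open and shut, and the axes are right-handed (so a half turn about x gives the same grasp; the last joint's range is limited). The gripper opens to 87 mm and grips with 3 to 60 N. Pads are 19 mm wide; open, the fingers measure 117 mm over their backs; the gripper's body (75 mm by 190 mm) begins 51 mm behind the grasp point.
Start: joints at [-1.345, 0.527, 1.433, -0, 1.181, -0.178], TCP at [246.167, -574.455, 222.548] pointing down, gripper open.
Joint ranges: [-3.08, 3.08], [-0.75, 2.2], [0.22, 2.44], [-1.43, 4.57], [0, 2.65], [-2.85, 2.85]. Speed limits (rad/s): [2.79, 2.79, 3.14, 3.14, 3.14, 3.14].

### API

Orientations are given as a unit quaternion [w, x, y, z].
In Python, from workcell import status, get_image, calibration, workorder, manip gives the robot as it stands.
- The arm moves only by the tool carry_out, never from a script. Its argument "plan" is one flat list of numbers, 7 for each row, row after row: the finger opening in mm, from 0 to 87, then the shift along the world's x, y, z in units of 30 mm (1.0 is 30 mm), then the turn, a rotation vector about the world's x, y, z in units of 6 degrees (1.0 is 6 degrees). A call has 1 to 8 rows; each row is the pose to reach, as a shift and turn from the pose commanded when the call began; what a row does not reach only later rows make up. A row lasts 1/12 s, in which the tool goes at most 41.7 mm and 7.16 degrees, less where a joint would pass 70% of its speed; a pose out of reach is approached as far as the arm can. A call with a gripper value outside its range is refused whole. The fingers move at their own pace and stop on an object; the grip force is fixed at half the most. Time passes only in rows, so rows that repeat a pose let the fingers close. It gives the time, the measured TCP pose, the force and the opening at its end, in the units of the state.
- status.read_state(): the state, without advancing time (a new reading comes with each control period).
- get_image(name): name is "side" or "top"; returns (picture, depth): 480x640x3 uint8, red, green, blue; 480x640 float32, mm along the optical axis (not along the pixel's ray), 0 where there is no reading.
- calibration(name): a dict with "intrinsics" (3x3 intrinsics, pixels), "view" (4x4, takes a point from world to camera coordinates). Camera axes: x right, y down, z forward; pixel columns grow to the right and rows downward; lengths in mm; the calibration is good to about 2 mm. A picture is of the moment at which its call begins. calibration takes no time and is no camera call.
- workorder.hand_in(): hands the job in, once; it reports no verdict.
The state is a dict: "time": time; "joint_positions": joint angles; "qd": joint speeds; "joint_torque": joint torques, N m; "tcp_pos": TCP position; "tool_rot": TCP orientation; "force": force on the tool from outside, world axes, zero at the start; "torque": the same for the moment, N m; "grip_width": finger opening in mm.
Only numpy, scipy, OpenCV 4.12 (cv2) and the standard library are available. Lean on these libraries where they do the work, as an engineer would, in place of code of your own. Each camera call takes 0.05 s, during which the arm holds its last target.

## Working session

There is one attempt and no reset: what is moved stays moved. The work goes in short steps, Python scripts to look and compute and a tool call to move; the robot and the scene stay as the last step left them, time stands still between calls to the robot, and variables do not carry over. Pictures are saved under pics/ and viewed, and the job is handed in when it is done.

Besides the shell and the picture viewer there is one more tool, called in YAML: its name, and indented under it one key for each argument. carry_out: Moves the arm, as the interface text tells. Its arguments: {"type":"object","properties":{"plan":{"type":"array"}},"required":["plan"]}

```bash
mkdir -p pics; ls
python3 - <<'E'
from workcell import status, get_image, calibration, workorder, manip
import cv2, numpy as np
print(status.read_state())
for n in ("side","top"):
    im,d=get_image(n); cv2.imwrite(f"pics/{n}0.png",im[:,:,::-1]); np.save(f"pics/{n}0.npy",d)
    c=calibration(n); print(n,np.round(c["intrinsics"],1).tolist(),np.round(c["view"],3).tolist())
print([a for a in dir(manip) if a[0]!='_'],[a for a in dir(status) if a[0]!='_'])
E
```

```text
pics
{'time': 0.0, 'joint_positions': array([-1.34449350e+00,  5.28434363e-01,  1.43389524e+00, -1.73568291e-06,
        1.18137314e+00, -1.78525673e-01]), 'qd': array([ 0.00183411,  0.00117517, -0.00110196,  0.00058313, -0.00061486,
        0.00064967]), 'joint_torque': array([ 4.85792407e-04, -4.40042245e+01, -1.76594102e+01,  6.35052030e-02,
        5.83804341e-02, -1.59713891e-04]), 'tcp_pos': array([ 246.0106009 , -573.76176974,  221.59340766]), 'tool_rot': array([-0.14140747, -0.69265173, -0.14289907,  0.6926885 ]), 'force': array([ 0.67352124, -0.15479971, -0.07600636]), 'torque': array([-0.00639408,  0.04508056,  0.02472537]), 'grip_width': 87.01098012394503}
side [[561.6, 0.0, 316.9], [0.0, 561.6, 235.8], [0.0, 0.0, 1.0]] [[0.999, -0.041, 0.016, -559.853], [-0.011, -0.576, -0.817, 80.593], [0.043, 0.816, -0.576, 1182.621], [0.0, 0.0, 0.0, 1.0]]
top [[572.4, 0.0, 309.1], [0.0, 572.4, 237.1], [0.0, 0.0, 1.0]] [[0.021, -1.0, 0.003, 2.895], [-0.982, -0.021, -0.189, 562.064], [0.189, 0.001, -0.982, 1093.742], [0.0, 0.0, 0.0, 1.0]]
['Unreachable', 'grip_depth'] ['read_state']
```

View pics/side0.png

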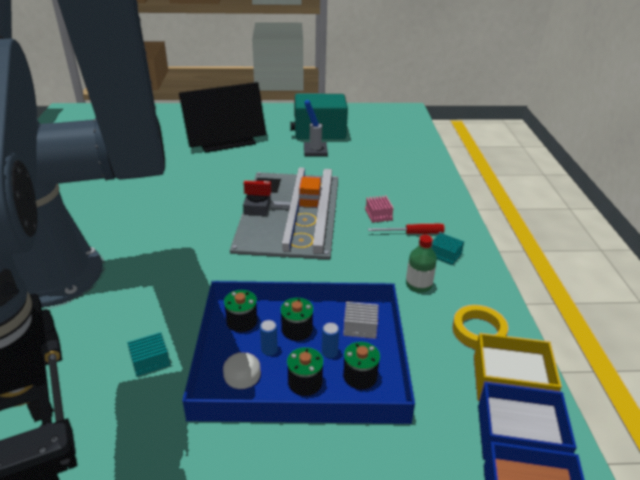

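View pics/top0.png

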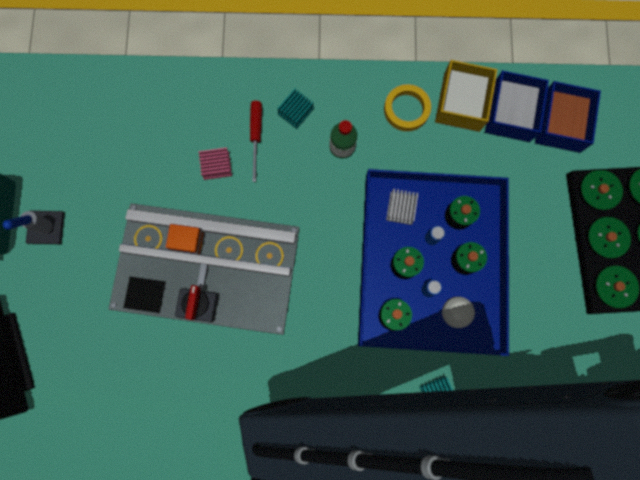

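```bash
cat > h.py <<'E'
from workcell import status, get_image, calibration, workorder, manip
import cv2, numpy as np
from scipy.spatial.transform import Rotation as R
def cam(n):
    c=calibration(n); K=np.array(c["intrinsics"]);V=np.array(c["view"]); return K,V
def ray(n,uv,z):
    K,V=cam(n); uv=np.atleast_2d(np.array(uv,float))
    d=np.c_[(uv-K[:2,2])/[K[0,0],K[1,1]],np.ones(len(uv))]@V[:3,:3]
    C=-V[:3,:3].T@V[:3,3]
    return C+d*((z-C[2])/d[:,2])[:,None]
def proj(n,p):
    K,V=cam(n); p=np.atleast_2d(np.array(p,float)); q=(p@V[:3,:3].T+V[:3,3])@K.T; return q[:,:2]/q[:,2:]
def shot(n,tag):
    im,d=get_image(n); cv2.imwrite(f"pics/{tag}.png",im[:,:,::-1]); return im,d
def tool():
    s=status.read_state(); q=s["tool_rot"]; M=R.from_quat(np.roll(q,-1)).as_matrix(); return s,M
def blobs(mask,amin=40):
    n,l,st,c=cv2.connectedComponentsWithStats(mask.astype(np.uint8)); return [(st[i,4],c[i],l==i) for i in range(1,n) if st[i,4]>=amin]
E
python3 - <<'E'
from h import *
im=cv2.imread("pics/top0.png"); hsv=cv2.cvtColor(im,cv2.COLOR_BGR2HSV); H,S,V=[hsv[:,:,i].astype(int) for i in range(3)]
for n in("top","side"):
    K,v=cam(n); print(n,"cam at",-v[:3,:3].T@v[:3,3])
d=np.load("pics/top0.npy")
# grey (low sat) region of the clamp
roi=np.zeros(H.shape,bool); roi[195:345,95:310]=1
cl=roi&~((H>65)&(H<95)&(S>90))
cs,_=cv2.findContours(cl.astype(np.uint8),cv2.RETR_EXTERNAL,cv2.CHAIN_APPROX_NONE)
c=max(cs,key=cv2.contourArea); print(cv2.contourArea(c)); hull=cv2.convexHull(c)
ap=cv2.approxPolyDP(hull,6,True)[:,0]; print("corners px",ap.tolist()); print(ray("top",ap,12).round(1).tolist())
for nm,m in {"orange":(H>5)&(H<16)&(S>150)&(V>120),"red":((H<4)|(H>174))&(S>150),"yellow":(H>18)&(H<32)&(S>90),"green":(H>50)&(H<75)&(S>150)}.items():
    for a,ce,_ in blobs(m,15):
        if 30<ce[1]<360: print(nm,a,ce.round(1),ray("top",ce,{"orange":54,"red":85,"yellow":12,"green":59}[nm]).round(1),d[int(ce[1]),int(ce[0])])
E
```

```text
top cam at [ 345.4523687    13.22567074 1180.1198471 ]
side cam at [ 509.62564475 -941.88702787  756.07869407]
18782.5
corners px [[130, 204], [297, 226], [283, 333], [109, 309]]
[[632.7, 392.1, 12.0], [592.9, 40.4, 12.0], [372.2, 63.2, 12.0], [412.9, 417.2, 12.0]]
orange 16 [569.6  99.7] [[ 867.5 -527.1   54. ]] 1224.4674
orange 15 [566.4 112.1] [[ 839.6 -518.5   54. ]] 1215.6128
orange 257 [570.5 126.4] [[ 808. -525.   54.]] 1212.9897
orange 58 [553.  124.2] [[ 812.1 -488.7   54. ]] 1212.3915
orange 22 [466.2 208.2] [[ 628.  -302.1   54. ]] 1143.5931
orange 682 [181.7 237.5] [[555.5 269.5  54. ]] 1138.2819
orange 32 [472.8 255.6] [[ 531.1 -312.3   54. ]] 1121.8108
orange 39 [409.1 260.1] [[ 519.3 -185.2   54. ]] 1124.0647
orange 50 [396.8 313.7] [[ 412.9 -159.9   54. ]] 1102.9104
red 378 [255.5 120.4] [[794.4 128.2  85. ]] 1223.6766
red 118 [344.9 126.8] [[784.7 -53.2  85. ]] 1121.2157
red 304 [192.  303.3] [[422.7 234.9  85. ]] 1093.0554
yellow 1587 [466.8  97. ] [[ 888.3 -323.    12. ]] 1221.2346
yellow 1015 [407.2 107. ] [[ 862.3 -192.7   12. ]] 1256.5563
yellow 164 [148.6 234. 
[... 198 characters left out ...]
.4594
yellow 28 [228.5 249.5] [[540.2 180.9  12. ]] 1180.7325
yellow 24 [269.  255.3] [[529.8  96.7  12. ]] 1181.8549
green 15 [343.7 142.2] [[761.4 -52.5  59. ]] 1150.0645
green 294 [634.7 185.5] [[ 681.6 -644.9   59. ]] 1173.52
green 1252 [601.2 189.6] [[ 671.5 -576.1   59. ]] 1161.0264
green 484 [463.  211.4] [[ 620.1 -294.1   59. ]] 1146.364
green 1325 [609. 237.] [[ 573.5 -584.2   59. ]] 1144.6033
green 48 [638.1 232.4] [[ 584.3 -643.3   59. ]] 1153.3196
green 510 [469.3 257.4] [[ 526.5 -303.8   59. ]] 1125.1459
green 510 [406.7 262.6] [[ 513.4 -179.5   59. ]] 1125.0111
green 1368 [616.9 286.3] [[ 475.  -592.1   59. ]] 1130.3767
green 533 [394.7 314.7] [[ 410.6 -155.    59. ]] 1105.6279
```

Run:
```python
import cv2
a=cv2.imread("pics/top0.png")
cv2.imwrite("pics/top0_clamp.png",cv2.resize(a[195:345,100:310],None,fx=3.8,fy=3.8,interpolation=cv2.INTER_CUBIC))
b=cv2.imread("pics/side0.png")
cv2.imwrite("pics/side0_clamp.png",cv2.resize(b[160:265,220:350],None,fx=5,fy=5,interpolation=cv2.INTER_CUBIC))
```

```text
(no output)
```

View pics/top0_clamp.png

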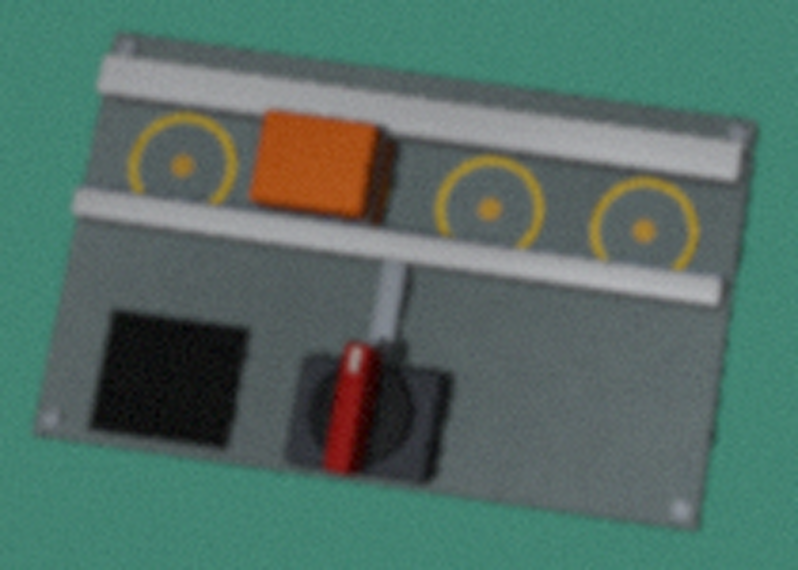

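View pics/side0_clamp.png

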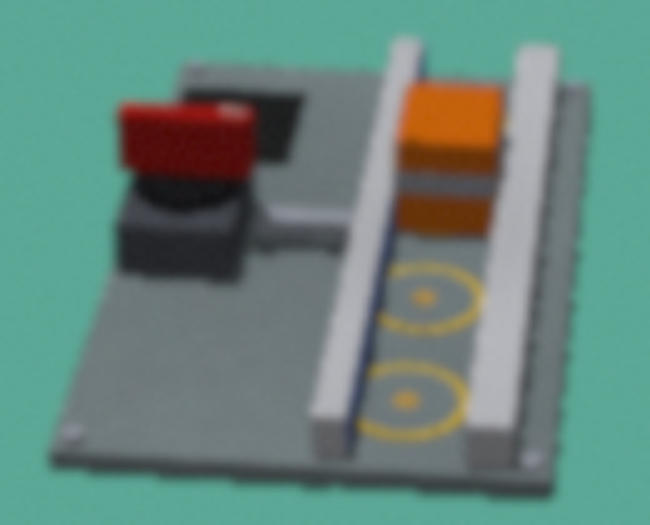

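Run:
```python
from h import *
s,M=tool(); print("tool axes (cols x,y,z)\n",M.round(3))
def kab(P,Q): # P clamp pts, Q world
    U,_,Vt=np.linalg.svd((P-P.mean(0)).T@(Q-Q.mean(0))); a=(Vt.T@np.diag([1,np.linalg.det(Vt.T@U.T)])@U.T)
    t=Q.mean(0)-a@P.mean(0); return np.degrees(np.arctan2(a[1,0],a[0,0])),t,(Q-(P@a.T+t)).round(1).tolist()
Pd=np.array([[15,127.5],[15,-42.5],[15,-127.5]])
Qd=ray("top",[[147.6,238.2],[228.7,249.7],[269.2,255.5]],12)[:,:2]
print("top dots",kab(Pd,Qd))
Pc=np.array([[85,180],[85,-180],[-140,-180],[-140,180]])
Qc=ray("top",[[130.5,204.5],[297.5,226.5],[283,333.],[109.5,309.5]],12)[:,:2]
print("top corners",kab(Pc,Qc))
Qs=ray("side",[[305,219.4],[301.,240]],12)[:,:2]; print("side dots",Qs.round(1).tolist())
print("both", kab(np.r_[Pd,Pd[1:]],np.r_[Qd,Qs]))
for n in("top","side"):
    im=cv2.imread(f"pics/{n}0.png"); hsv=cv2.cvtColor(im,cv2.COLOR_BGR2HSV); H,S,V=[hsv[:,:,i].astype(int) for i in range(3)]
    m=((H>50)&(H<76)&(S>150)&(V>50)).astype(np.uint8); 
    for a,c,b in blobs(m>0,120):
        cs,_=cv2.findContours(b.astype(np.uint8),cv2.RETR_EXTERNAL,cv2.CHAIN_APPROX_NONE); h=cv2.convexHull(max(cs,key=cv2.contourArea))
        mo=cv2.moments(h); e=(mo['m10']/mo['m00'],mo['m01']/mo['m00']); w=ray(n,e,59)[0]
        hw=ray(n,h[:,0],59)[:,:2]; r=cv2.minEnclosingCircle(hw.astype(np.float32))
        print(n,a,np.round(e,1),w.round(1),"circ",np.round(r[0],1),round(r[1],1))
```

```text
tool axes (cols x,y,z)
 [[-0.     0.394 -0.919]
 [ 0.002 -0.919 -0.394]
 [-1.    -0.002 -0.   ]]
top dots (np.float64(-6.975859014366705), array([530.05893397, 224.7438149 ]), [[0.0, 0.4], [0.0, -0.3], [-0.0, -0.1]])
top corners (np.float64(-6.418075815794396), array([529.21937293, 224.35443871]), [[-2.2, -2.7], [-1.7, 3.4], [2.2, 2.1], [1.7, -2.7]])
side dots [[539.2, 181.0], [528.1, 96.4]]
both (np.float64(-7.131007460378039), array([529.78171275, 224.81777531]), [[-0.0, 0.4], [0.4, -0.3], [0.6, -0.1], [-0.2, 0.2], [-0.8, -0.1]])
top 233 [635.2 184.9] [ 682.8 -646.2   59. ] circ [ 682.9 -652.8] 34.0
top 1104 [601.8 189.3] [ 672.1 -577.4   59. ] circ [ 672.5 -577.4] 41.7
top 447 [464.1 210.3] [ 622.4 -296.3   59. ] circ [ 622.4 -296.6] 28.9
top 1165 [609.5 237. ] [ 573.5 -585.2   59. ] circ [ 574.2 -584.8] 42.0
top 475 [470.8 256.9] [ 527.6 -306.6   59. ] circ [ 528.1 -306.7] 29.1
top 489 [407.6 261.7] [ 515.3 -181.4   59. ] circ [ 515.6 -181.4] 29.0
top 1232 [617.3 286.4] [ 474.9 -592.9   59. ] circ [ 475.3 -592.9] 41.8
top 538 [395.4 314.5] [ 411.1 -156.2   59. ] circ [ 411.2 -156.5] 29.6
side 324 [239.9 301.2] [ 410.8 -160.6   59. ] circ [ 410.8 -160.8] 29.9
side 333 [296.7 309.5] [ 515.1 -185.6   59. ] circ [ 515.1 -185.9] 29.5
side 460 [361.6 356.1] [ 621.2 -301.    59. ] circ [ 621.6 -301. ] 28.9
side 487 [304.6 362. ] [ 526.6 -311.2   59. ] circ [ 526.5 -311.4] 29.0
```

carry_out:
  plan: [60,6.5,8,0,0,0,-1,60,6.5,8,0,0,0,-2,60,6.5,8,0,0,0,-2,60,6.5,8,0,0,0,-2,60,6.5,8,0,0,0,-2,60,6.5,8,0,0,0,-2,60,6.5,8,0,0,0,-2,60,6.5,8,0,0,0,-2]

```text
time: 0.77
tcp_pos: [443.1, -329.7, 222.2]
tool_rot: [0.069, 0.704, 0.071, -0.704]
force: [0.0, -0.7, 0.1]
grip_width: 60.2
```

carry_out:
  plan: [40,1.2,10,0,0,0,-2,40,1.2,10,0,0,0,-2,40,1.2,10,0,0,0,-2,40,1.2,10,0,0,0,-2,40,1.2,10,0,0,0,-2,40,1.2,10,0,0,0,-2,40,1.2,10,0,0,0,-2,40,1.2,10,0,0,0,-2]

```text
time: 1.43
tcp_pos: [475.9, -29.1, 222.2]
tool_rot: [0.004, -0.706, 0.002, 0.708]
force: [-0.1, 0.3, -0.2]
grip_width: 40.0
```

carry_out:
  plan: [40,-1.8,9,0,0,0,-1,40,-1.8,9,0,0,0,-1,40,-1.8,9,0,0,0,-1,40,-1.8,9,0,0,0,-1,40,-1.8,9,0,0,0,-1,40,-1.8,9,0,0,0,-1,40,-1.8,9,0,0,0,-1,40,-1.8,9,0,0,0,-1]

```text
time: 2.1
tcp_pos: [421.8, 239.4, 222.4]
tool_rot: [0.041, -0.706, 0.039, 0.706]
force: [0.3, -0.2, 0.3]
grip_width: 40.0
```

```bash
cat > st.py <<'E'
from h import *
import sys
s,M=tool(); print("t",round(s["time"],2),"tcp",s["tcp_pos"].round(1),"yaw_y",np.degrees(np.arctan2(M[1,1],M[0,1])).round(1),"xax",M[:,0].round(3),"q",s["joint_positions"].round(2),"F",s["force"].round(1),"T",s["torque"].round(2),"w",round(s["grip_width"],1))
E
python3 st.py
```

```text
t 2.1 tcp [421.8 239.4 222.4] yaw_y -96.5 xax [-0.     0.002 -1.   ] q [0.28 0.34 1.78 0.   1.03 1.97] F [ 0.3 -0.2  0.3] T [-0.    0.01 -0.01] w 40.0
```

carry_out:
  plan: [40,0.13,-0.06,-4,0,0,-0.1,40,0.13,-0.06,-4,0,0,-0.1,40,0.13,-0.06,-4,0,0,-0.1,40,0.13,-0.06,-4,0,0,-0.1,40,0.13,-0.06,-4,0,0,-0.1]

```text
time: 2.52
tcp_pos: [425.8, 232.5, 100.8]
tool_rot: [0.045, -0.704, 0.047, 0.708]
force: [0.3, -0.1, -0.0]
grip_width: 40.4
```

```bash
python3 - <<'E'
from h import *
im,d=shot("side","side1"); im2,d=shot("top","top1")
a=cv2.resize(im[130:290,180:380],None,fx=4,fy=4,interpolation=cv2.INTER_CUBIC); cv2.imwrite("pics/side1c.png",a[:560,:,::-1])
a=cv2.resize(im2[195:345,100:310],None,fx=3.8,fy=3.8,interpolation=cv2.INTER_CUBIC); cv2.imwrite("pics/top1c.png",a[:,:,::-1])
E
python3 st.py
```

```text
t 2.62 tcp [428.6 233.6 104.1] yaw_y -97.4 xax [ 0.003  0.001 -1.   ] q [ 0.27  0.54  1.88 -0.    0.72  1.97] F [-0.2 -0.1  0.4] T [ 0.06  0.02 -0.  ] w 39.9
```

View pics/side1c.png

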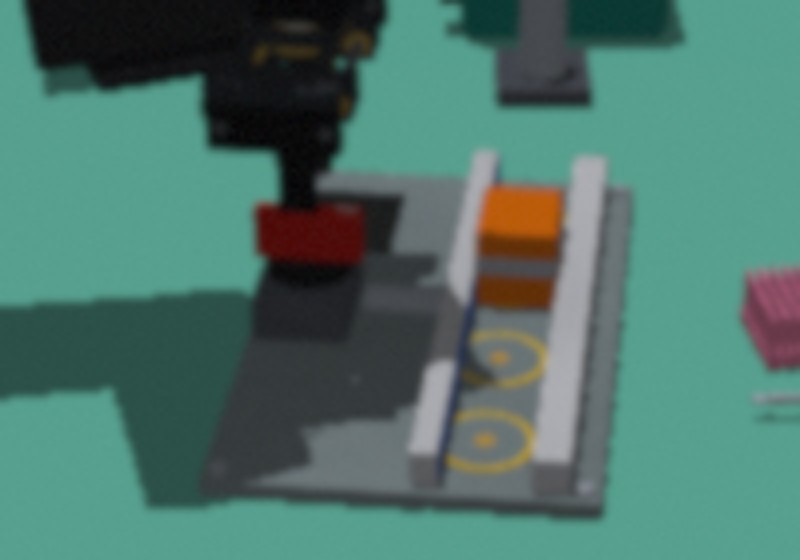

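View pics/top1c.png

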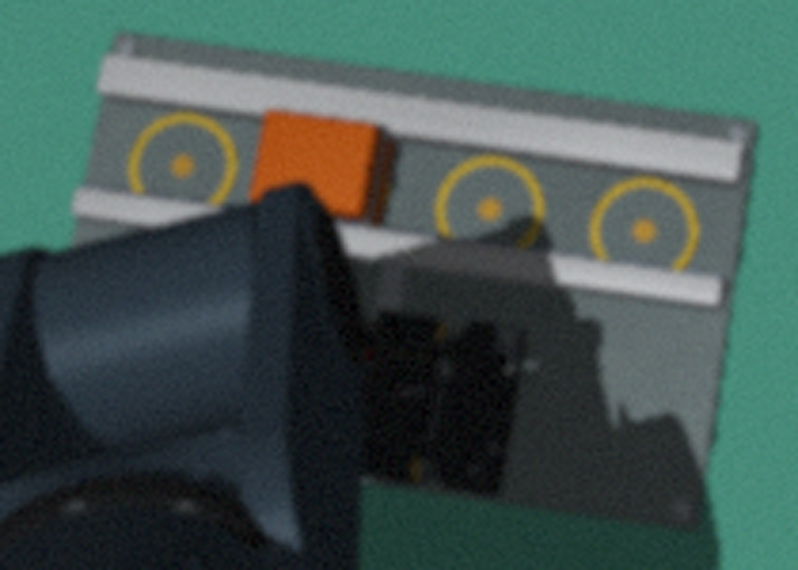

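carry_out:
  plan: [40,0,0,0,0,0,0,40,0,0,0,0,0,0]

```text
time: 2.78
tcp_pos: [428.8, 234.1, 105.1]
tool_rot: [-0.046, 0.707, -0.045, -0.704]
force: [0.2, -0.5, -0.3]
grip_width: 39.8
```

```bash
python3 st.py
```

```text
t 2.78 tcp [428.8 234.1 105.1] yaw_y -97.4 xax [ 0.005  0.001 -1.   ] q [ 0.27  0.54  1.88 -0.    0.72  1.97] F [ 0.2 -0.5 -0.3] T [ 0.06  0.03 -0.01] w 39.8
```

carry_out:
  plan: [40,-0.1,0.12,-0.6,0,0,0,40,-0.1,0.12,-0.6,0,0,0,40,-0.1,0.12,-0.6,0,0,0]

```text
time: 3.03
tcp_pos: [424.0, 237.4, 85.5]
tool_rot: [-0.046, 0.706, -0.045, -0.705]
force: [-0.7, 0.9, -0.3]
grip_width: 39.9
```

```bash
python3 st.py
```

```text
t 3.03 tcp [424.  237.4  85.5] yaw_y -97.4 xax [ 0.001  0.    -1.   ] q [ 0.28  0.57  1.9  -0.    0.67  1.98] F [-0.7  0.9 -0.3] T [ 0.1  -0.03  0.01] w 39.9
```

carry_out:
  plan: [40,0.05,0,-0.9,0,0,0,40,0.05,0,-0.9,0,0,0,40,0.05,0,-0.9,0,0,0,40,0.05,0,-0.9,0,0,0]

```text
time: 3.37
tcp_pos: [425.9, 237.4, 58.5]
tool_rot: [-0.046, 0.706, -0.046, -0.705]
force: [-0.3, 0.1, -0.6]
grip_width: 40.0
```

```bash
python3 st.py
```

```text
t 3.37 tcp [425.9 237.4  58.5] yaw_y -97.4 xax [ 0.001  0.    -1.   ] q [ 0.28  0.63  1.91 -0.    0.61  1.98] F [-0.3  0.1 -0.6] T [0.1  0.02 0.  ] w 40.0
```

Now close on the bar.

carry_out:
  plan: [0,0,0,0,0,0,0,0,0,0,0,0,0,0,0,0,0,0,0,0,0,0,0,0,0,0,0,0,0,0,0,0,0,0,0,0,0,0,0,0,0,0,0,0,0,0,0,0,0]

```text
time: 3.95
tcp_pos: [426.0, 238.7, 58.0]
tool_rot: [-0.046, 0.706, -0.045, -0.705]
force: [-1.1, 6.8, 2.1]
grip_width: 13.6
```

```bash
python3 st.py
```

```text
t 3.95 tcp [426.  238.7  58. ] yaw_y -97.4 xax [ 0.002  0.002 -1.   ] q [0.28 0.63 1.91 0.   0.6  1.98] F [-1.1  6.8  2.1] T [1.08 0.21 0.21] w 13.6
```

carry_out:
  plan: [0,0,0.05,0,0,0,0.5,0,0,0.05,0,0,0,1,0,0,0.05,0,0,0,1.5,0,0,0.05,0,0,0,2,0,0,0.05,0,0,0,2.5,0,0,0.05,0,0,0,3,0,0,0.05,0,0,0,3.5,0,0,0.05,0,0,0,4]

```text
time: 4.62
tcp_pos: [426.1, 239.2, 57.9]
tool_rot: [0.103, 0.7, 0.103, -0.699]
force: [-0.1, 1.8, 2.3]
grip_width: 13.8
```

```bash
python3 st.py
python3 - <<'E'
from h import *
im,d=shot("side","side2"); 
a=cv2.resize(im[130:290,180:380],None,fx=4,fy=4,interpolation=cv2.INTER_CUBIC); cv2.imwrite("pics/side2c.png",a[:560,:,::-1])
E
```

```text
t 4.62 tcp [426.1 239.2  57.9] yaw_y -73.3 xax [ 0.001  0.001 -1.   ] q [0.28 0.63 1.91 0.   0.61 1.56] F [-0.1  1.8  2.3] T [ 0.17 -0.04  0.04] w 13.8
```

View pics/side2c.png

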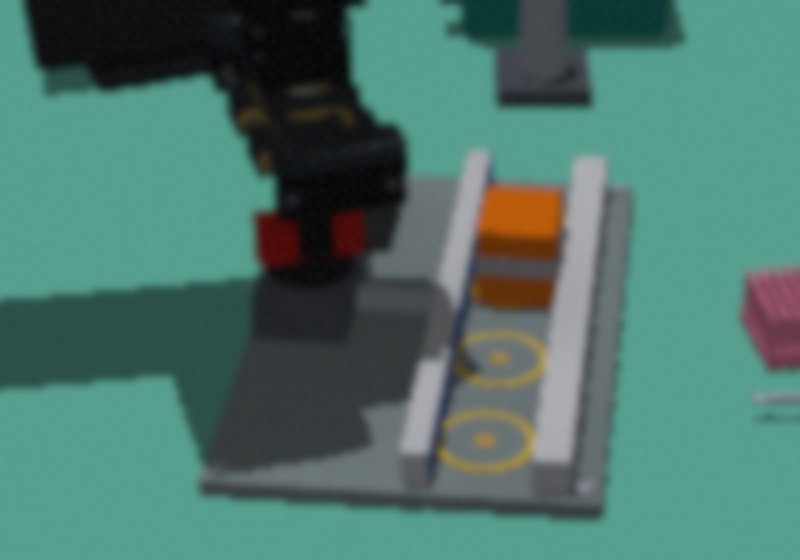

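carry_out:
  plan: [0,0,0,0,0,0,1,0,0,0,0,0,0,2,0,0,0,0,0,0,3,0,0,0,0,0,0,4,0,0,0,0,0,0,5,0,0,0,0,0,0,6,0,0,0,0,0,0,7,0,0,0,0,0,0,8]

```text
time: 5.33
tcp_pos: [425.6, 239.8, 58.0]
tool_rot: [0.378, 0.598, 0.379, -0.597]
force: [-1.9, 5.2, 3.6]
grip_width: 13.8
```

carry_out:
  plan: [0,0,0,0,0,0,1,0,0,0,0,0,0,2,0,0,0,0,0,0,3,0,0,0,0,0,0,4,0,0,0,0,0,0,5,0,0,0,0,0,0,6,0,0,0,0,0,0,7,0,0,0,0,0,0,8]

```text
time: 6.0
tcp_pos: [424.9, 239.8, 57.9]
tool_rot: [0.588, 0.392, 0.589, -0.391]
force: [-2.2, 3.6, 5.2]
grip_width: 13.8
```

```bash
python3 st.py
```

```text
t 6.0 tcp [424.9 239.8  57.9] yaw_y 22.7 xax [-0.001  0.002 -1.   ] q [ 0.28  0.63  1.91  0.    0.61 -0.12] F [-2.2  3.6  5.2] T [ 0.81  0.27 -0.06] w 13.8
```

carry_out:
  plan: [0,0,0,0,0,0,1,0,0,0,0,0,0,2,0,0,0,0,0,0,3,0,0,0,0,0,0,4,0,0,0,0,0,0,4.7,0,0,0,0,0,0,4.7,0,0,0,0,0,0,4.7,0,0,0,0,0,0,4.7]

```text
time: 6.67
tcp_pos: [424.5, 239.5, 57.9]
tool_rot: [0.665, 0.238, 0.666, -0.238]
force: [-3.7, 3.9, 5.3]
grip_width: 13.8
```

```bash
python3 st.py;python3 - <<'E'
from h import *
im,d=shot("side","side3"); 
a=cv2.resize(im[130:290,180:380],None,fx=4,fy=4,interpolation=cv2.INTER_CUBIC); cv2.imwrite("pics/side3c.png",a[:560,:,::-1])
E
```

```text
t 6.67 tcp [424.5 239.5  57.9] yaw_y 50.7 xax [-0.002  0.001 -1.   ] q [ 0.28  0.63  1.91  0.    0.61 -0.6 ] F [-3.7  3.9  5.3] T [0.86 0.37 0.05] w 13.8
```

View pics/side3c.png

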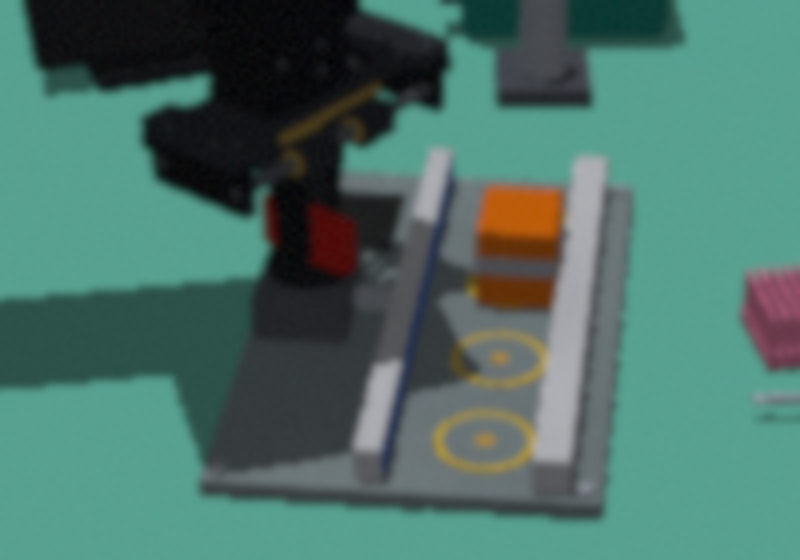

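carry_out:
  plan: [45,0,0,0,0,0,0,45,0,0,0,0,0,0,45,0,0,0,0,0,0,45,0,0,0,0,0,0,45,0,0,3.5,0,0,0,45,0,0,3.5,0,0,0,45,0,0,3.5,0,0,0,45,0,0,3.5,0,0,0]

```text
time: 7.38
tcp_pos: [428.9, 239.7, 166.7]
tool_rot: [0.669, 0.239, 0.663, -0.235]
force: [-0.5, -0.1, 0.4]
grip_width: 44.6
```

```bash
python3 st.py;python3 - <<'E'
from h import *
for n in("top","side"):
    im=cv2.imread(f"pics/{n}0.png"); hsv=cv2.cvtColor(im,cv2.COLOR_BGR2HSV); H,S,V=[hsv[:,:,i].astype(int) for i in range(3)]
    m=(H>4)&(H<17)&(S>150)&(V>(150 if n=="top" else 215))
    for a,c,b in blobs(m,100):
        if c[0]>330: continue
        cs,_=cv2.findContours(b.astype(np.uint8),cv2.RETR_EXTERNAL,cv2.CHAIN_APPROX_NONE);h=max(cs,key=cv2.contourArea)
        print(n,a,c,ray(n,c,66).round(1)); w=ray(n,h[:,0],66)[:,:2].astype(np.float32); print(cv2.minAreaRect(w))
im=cv2.imread("pics/side0.png"); print(cv2.cvtColor(im[170:210:4,300:320:6],cv2.COLOR_BGR2HSV).tolist())
E
```

```text
t 7.38 tcp [428.9 239.7 166.7] yaw_y 50.8 xax [ 0.01   0.003 -1.   ] q [ 0.28  0.43  1.83 -0.    0.87 -0.6 ] F [-0.5 -0.1  0.4] T [ 0.05 -0.12  0.06] w 44.6
top 621 [181.73752013 237.08856683] [[554.2 266.9  66. ]]
((554.2503051757812, 266.8807067871094), (54.959922790527344, 45.57546615600586), 83.48582458496094)
[[[109, 11, 183], [84, 115, 162], [83, 115, 168], [83, 115, 167]], [[116, 10, 184], [83, 86, 149], [83, 98, 156], [83, 104, 162]], [[6, 43, 176], [13, 223, 193], [12, 205, 190], [11, 186, 181]], [[9, 111, 184], [14, 239, 196], [14, 241, 196], [14, 239, 189]], [[10, 168, 187], [14, 238, 194], [14, 243, 195], [14, 234, 179]], [[11, 159, 112], [13, 237, 111], [14, 241, 113], [12, 196, 112]], [[5, 54, 95], [10, 107, 95], [10, 139, 97], [9, 122, 92]], [[7, 71, 90], [6, 56, 86], [177, 27, 84], [0, 18, 87]], [[12, 208, 97], [13, 240, 102], [13, 228, 102], [8, 67, 121]], [[8, 54, 85], [14, 160, 97], [11, 152, 92], [3, 20, 143]]]
```

carry_out:
  plan: [84,4.18,0.94,0,0,0,1,84,4.18,0.94,0,0,0,2,84,4.18,0.94,0,0,0,3,84,4.18,0.94,0,0,0,4,84,4.18,0.94,0,0,0,5.4,84,4.18,0.94,0,0,0,5.4,84,4.18,0.94,0,0,0,5.4]

```text
time: 7.97
tcp_pos: [550.1, 266.6, 161.1]
tool_rot: [0.705, 0.042, 0.707, -0.043]
force: [-0.7, 0.1, 0.2]
grip_width: 80.7
```

```bash
python3 st.py;python3 - <<'E'
from h import *
im=cv2.imread(f"pics/side0.png"); hsv=cv2.cvtColor(im,cv2.COLOR_BGR2HSV); H,S,V=[hsv[:,:,i].astype(int) for i in range(3)]
m=(H>4)&(H<17)&(S>130)&(V>150)
for a,c,b in blobs(m,100):
    if c[0]<330: print(a,c,ray("side",c,66).round(1))
E
```

```text
t 7.97 tcp [550.1 266.6 161.1] yaw_y 83.1 xax [-0.003 -0.001 -1.   ] q [ 0.27  0.58  1.52 -0.    1.04 -1.18] F [-0.7  0.1  0.2] T [ 0.14 -0.08  0.04] w 80.7
221 [309.7918552  182.57918552] [[552.8 263.4  66. ]]
```

carry_out:
  plan: [85,0.1,0.02,-1,0,0,0,85,0.1,0.02,-2,0,0,0,85,0.1,0.02,-2.6,0,0,0,85,0.1,0.02,-2.6,0,0,0,85,0.1,0.02,-2.6,0,0,0]

```text
time: 8.38
tcp_pos: [552.6, 267.3, 83.5]
tool_rot: [0.705, 0.042, 0.707, -0.043]
force: [0.2, -0.2, 0.4]
grip_width: 84.8
```

```bash
python3 st.py;python3 - <<'E'
from h import *
im,d=shot("side","side4"); 
a=cv2.resize(im[130:290,180:380],None,fx=4,fy=4,interpolation=cv2.INTER_CUBIC); cv2.imwrite("pics/side4c.png",a[:560,:,::-1])
E
```

```text
t 8.38 tcp [552.6 267.3  83.5] yaw_y 83.1 xax [-0.003 -0.001 -1.   ] q [ 0.27  0.69  1.57 -0.    0.88 -1.18] F [ 0.2 -0.2  0.4] T [ 0.14 -0.23 -0.03] w 84.8
```

View pics/side4c.png

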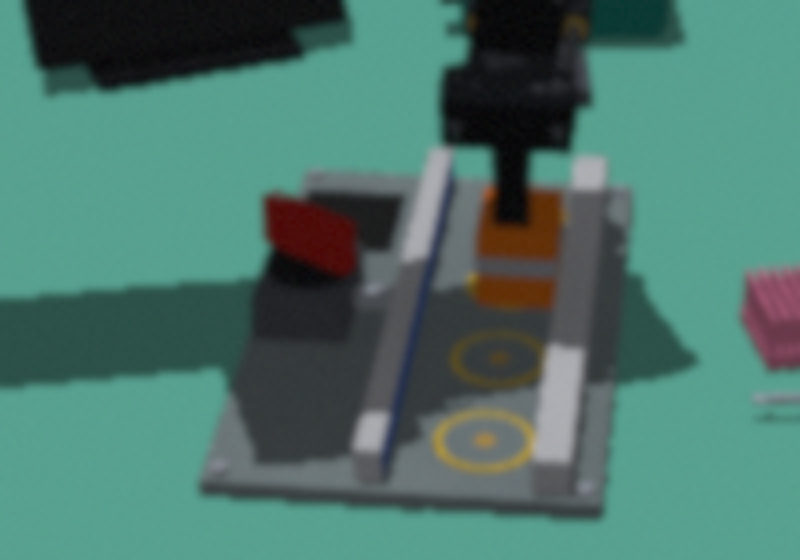

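carry_out:
  plan: [85,0,0,-0.8,0,0,0,85,0,0,-1.65,0,0,0,85,0,0,-1.65,0,0,0,50,0,0,-1.65,0,0,0,50,0,0,-1.65,0,0,0,50,0,0,-1.65,0,0,0,50,0,0,-1.65,0,0,0,50,0,0,-1.65,0,0,0]

```text
time: 9.1
tcp_pos: [554.9, 268.0, 36.5]
tool_rot: [0.707, 0.042, 0.705, -0.042]
force: [0.8, -0.9, 6.9]
grip_width: 59.8
```

```bash
python3 st.py
```

```text
t 9.1 tcp [554.9 268.   36.5] yaw_y 83.2 xax [ 0.003  0.001 -1.   ] q [ 0.27  0.76  1.59  0.    0.79 -1.18] F [ 0.8 -0.9  6.9] T [ 0.06 -0.23  0.04] w 59.8
```

carry_out:
  plan: [50,0,0,1,0,0,0,50,0,0,2,0,0,0,50,0,0,3,0,0,0,50,0,0,4,0,0,0,50,0,0,4,0,0,0,50,0,0,4,0,0,0]

```text
time: 9.6
tcp_pos: [555.1, 268.0, 157.3]
tool_rot: [0.707, 0.042, 0.704, -0.041]
force: [-0.2, -0.1, -2.6]
grip_width: 59.9
```

```bash
python3 st.py;python3 - <<'E'
from h import *
im=cv2.imread(f"pics/top0.png"); g=im.max(2)[260:330,110:175]
m=g<45
for a,c,b in blobs(m,100):
    c=c+[110,260]; cs,_=cv2.findContours(b.astype(np.uint8),cv2.RETR_EXTERNAL,cv2.CHAIN_APPROX_NONE)
    w=ray("top",max(cs,key=cv2.contourArea)[:,0]+[110,260],12)[:,:2].astype(np.float32)
    print(a,c,ray("top",c,12).round(1),cv2.minAreaRect(w))
E
```

```text
t 9.6 tcp [555.1 268.  157.3] yaw_y 83.2 xax [ 0.005  0.001 -1.   ] q [ 0.27  0.59  1.52 -0.    1.02 -1.18] F [-0.2 -0.1 -2.6] T [ 0.13 -0.15 -0.01] w 59.9
1129 [144.33658105 294.32240921] [[444.1 347.9  12. ]] ((444.3422546386719, 347.7604675292969), (74.35879516601562, 63.69303894042969), 83.15869903564453)
```

carry_out:
  plan: [50,-3.68,2.7,0,0,0,0,50,-3.68,2.7,0,0,0,0,50,-3.68,2.7,0,0,0,0,50,-3.68,2.7,0,0,0,0,50,-3.68,2.7,0,0,0,0,50,-3.68,2.7,0,0,0,0]

```text
time: 10.1
tcp_pos: [442.3, 348.6, 153.7]
tool_rot: [0.705, 0.041, 0.707, -0.042]
force: [0.4, -0.1, -1.0]
grip_width: 59.6
```

```bash
python3 st.py
```

```text
t 10.1 tcp [442.3 348.6 153.7] yaw_y 83.3 xax [-0.002 -0.002 -1.   ] q [ 0.47  0.54  1.65 -0.    0.95 -0.98] F [ 0.4 -0.1 -1. ] T [ 0.06 -0.16  0.04] w 59.6
```

Descend in stages.

carry_out:
  plan: [50,0.08,0,-1,0,0,0,50,0.08,0,-2,0,0,0,50,0.08,0,-3,0,0,0,50,0.08,0,-3.5,0,0,0,50,0.08,0,-3.5,0,0,0,50,0.08,0,-3.5,0,0,0]

```text
time: 10.6
tcp_pos: [446.7, 347.5, 48.7]
tool_rot: [0.705, 0.042, 0.706, -0.043]
force: [-0.2, 0.1, -2.7]
grip_width: 59.8
```

```bash
python3 st.py
```

```text
t 10.6 tcp [446.7 347.5  48.7] yaw_y 83.1 xax [-0.002 -0.001 -1.   ] q [ 0.46  0.7   1.71 -0.    0.73 -0.99] F [-0.2  0.1 -2.7] T [ 0.15 -0.15  0.01] w 59.8
```

carry_out:
  plan: [50,-0.05,0.05,-0.2,0,0,0,50,-0.05,0.05,-0.38,0,0,0,50,-0.05,0.05,-0.38,0,0,0,50,-0.05,0.05,-0.38,0,0,0]

```text
time: 10.93
tcp_pos: [444.8, 350.3, 39.1]
tool_rot: [0.706, 0.042, 0.706, -0.042]
force: [0.3, 0.3, -1.9]
grip_width: 59.8
```

```bash
python3 st.py
```

```text
t 10.93 tcp [444.8 350.3  39.1] yaw_y 83.2 xax [ 0.001  0.    -1.   ] q [ 0.47  0.72  1.72 -0.    0.71 -0.98] F [ 0.3  0.3 -1.9] T [ 0.1  -0.16 -0.06] w 59.8
```

carry_out:
  plan: [50,0,-0.03,-0.1,0,0,0,50,0,-0.03,-0.1,0,0,0,76,0,-0.03,-0.1,0,0,0,76,0,-0.03,-0.1,0,0,0,76,0,-0.03,-0.1,0,0,0,76,0,-0.03,1,0,0,0,76,0,-0.03,2,0,0,0,76,0,-0.03,3,0,0,0]

```text
time: 11.6
tcp_pos: [443.9, 348.9, 129.1]
tool_rot: [0.705, 0.042, 0.706, -0.042]
force: [-0.1, 0.4, 1.1]
grip_width: 75.5
```

carry_out:
  plan: [85,2.5,-3,3,0,0,0,85,2.5,-6,3,0,0,0,85,2.5,-8,3,0,0,0,85,2.5,-9,3,0,0,0,85,2.5,-9,3,0,0,0,85,2.5,-9,3,0,0,0,85,2.5,-9,3,0,0,0,85,2.5,-9,3,0,0,0]

```text
time: 12.27
tcp_pos: [521.8, 73.8, 220.3]
tool_rot: [0.707, 0.043, 0.704, -0.044]
force: [0.8, 1.3, 0.4]
grip_width: 84.6
```

```bash
python3 st.py
python3 - <<'E'
from h import *
im,d=shot("side","side5"); im2,d=shot("top","top5")
E
```

```text
t 12.27 tcp [521.8  73.8 220.3] yaw_y 82.9 xax [ 0.005 -0.003 -1.   ] q [-0.07  0.4   1.68 -0.    1.06 -1.52] F [0.8 1.3 0.4] T [ 0.13 -0.16  0.  ] w 84.6
```

View pics/top5.png

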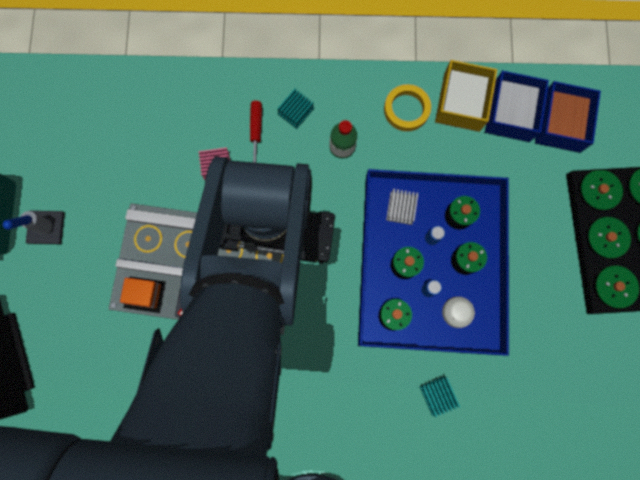

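View pics/side5.png

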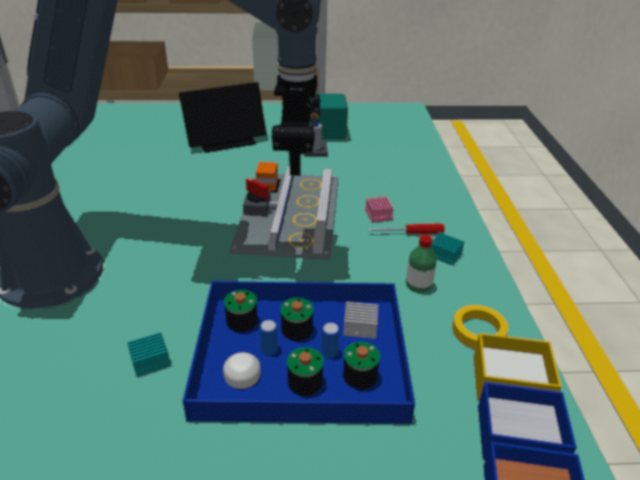

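carry_out:
  plan: [85,-3.69,-7.7,-1.6,0,0,0,85,-3.69,-7.7,-1.6,0,0,0,85,-3.69,-7.7,-1.6,0,0,0,85,-3.69,-7.7,-1.6,0,0,0,85,-3.69,-7.7,-1.6,0,0,0,85,-3.69,-7.7,-1.6,0,0,0,85,-3.69,-7.7,-1.6,0,0,0,85,-3.69,-7.7,-1.6,0,0,0]

```text
time: 13.03
tcp_pos: [407.7, -152.1, 169.8]
tool_rot: [0.705, 0.044, 0.706, -0.043]
force: [-0.1, -0.3, 0.3]
grip_width: 84.9
```

```bash
cat > mods.py <<'E'
from h import *
import sys
tag=sys.argv[1]
for n in("top","side"):
    rgb,_=shot(n,n+tag); im=rgb[:,:,::-1].copy()
    hsv=cv2.cvtColor(im,cv2.COLOR_BGR2HSV); H,S,V=[hsv[:,:,i].astype(int) for i in range(3)]
    m=((H>50)&(H<76)&(S>150)&(V>40)).astype(np.uint8)
    for a,c,b in blobs(m>0,100):
        cs,_=cv2.findContours(b.astype(np.uint8),cv2.RETR_EXTERNAL,cv2.CHAIN_APPROX_NONE); h=cv2.convexHull(max(cs,key=cv2.contourArea))
        mo=cv2.moments(h); e=(mo['m10']/mo['m00'],mo['m01']/mo['m00'])
        z=59 if ray(n,e,59)[0,1]<-60 else 66
        r=cv2.minEnclosingCircle(ray(n,h[:,0],z)[:,:2].astype(np.float32))
        if r[0][1]>-480: print(n,a,"px",np.round(e,0),"ctr",ray(n,e,z)[0].round(1),"circ",np.round(r[0],1),round(r[1],1))
E
python3 st.py; python3 mods.py 6
python3 - <<'E'
from h import *
print("wall near A",ray("top",[[365,172],[361,345],[506,178],[506,352]],50).round(0).tolist())
print("caps",ray("top",[[437.5,232],[434,286]],65).round(0).tolist())
E
```

```text
t 13.03 tcp [ 407.7 -152.1  169.8] yaw_y 83.0 xax [-0.002  0.002 -1.   ] q [-0.62  0.36  1.95  0.    0.83 -2.06] F [-0.1 -0.3  0.3] T [ 0.04 -0.14 -0.02] w 84.9
top 469 px [464. 210.] ctr [ 622.1 -296.1   59. ] circ [ 622.5 -295.7] 29.3
top 500 px [470. 257.] ctr [ 527.5 -306.    59. ] circ [ 527.6 -306. ] 29.4
top 127 px [405. 253.] ctr [ 532.5 -177.    59. ] circ [ 529.7 -177.3] 24.1
side 259 px [240. 302.] ctr [ 411. -163.   59.] circ [ 411.1 -162.3] 27.8
side 309 px [297. 310.] ctr [ 515.1 -186.3   59. ] circ [ 515. -187.] 28.8
side 465 px [362. 356.] ctr [ 621.  -301.2   59. ] circ [ 621.  -301.3] 29.3
side 493 px [305. 362.] ctr [ 526.7 -311.2   59. ] circ [ 527.3 -311.6] 29.3
wall near A [[701.0, -97.0, 50.0], [351.0, -90.0, 50.0], [695.0, -387.0, 50.0], [344.0, -371.0, 50.0]]
caps [[575.0, -240.0, 65.0], [468.0, -231.0, 65.0]]
```

View pics/side6.png

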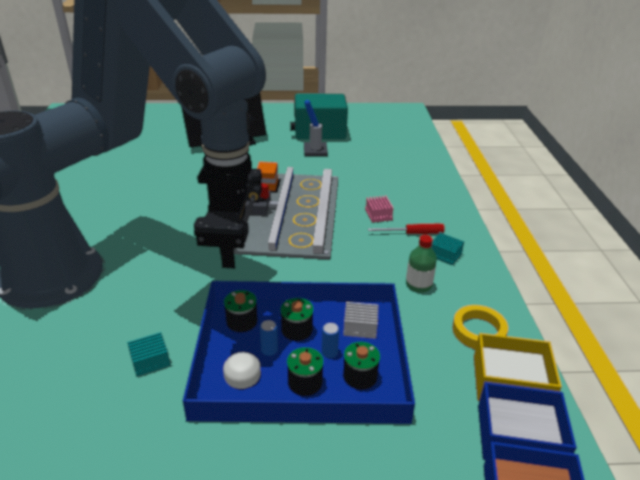

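carry_out:
  plan: [85,0.11,-0.18,-0.5,0,0,-1,85,0.11,-0.18,-1,0,0,-2,85,0.11,-0.18,-1.5,0,0,-3,85,0.11,-0.18,-2,0,0,-4,85,0.11,-0.18,-2.5,0,0,-5,85,0.11,-0.18,-2.7,0,0,-6,85,0.11,-0.18,-2.7,0,0,-6.7,85,0.11,-0.18,-2.7,0,0,-6.7]

```text
time: 13.8
tcp_pos: [412.8, -154.6, 89.3]
tool_rot: [0.648, 0.282, 0.649, -0.281]
force: [-0.3, 0.3, -0.2]
grip_width: 85.0
```

```bash
python3 st.py
python3 - <<'E'
from h import *
im,d=shot("side","side7"); 
a=cv2.resize(im[180:420,180:420],None,fx=2.4,fy=2.4,interpolation=cv2.INTER_CUBIC); cv2.imwrite("pics/side7c.png",a[:,:,::-1])
E
```

```text
t 13.8 tcp [ 412.8 -154.6   89.3] yaw_y 43.1 xax [-0.001  0.001 -1.   ] q [-0.61  0.53  2.    0.    0.61 -1.37] F [-0.3  0.3 -0.2] T [ 0.07 -0.17  0.05] w 85.0
```

View pics/side7c.png

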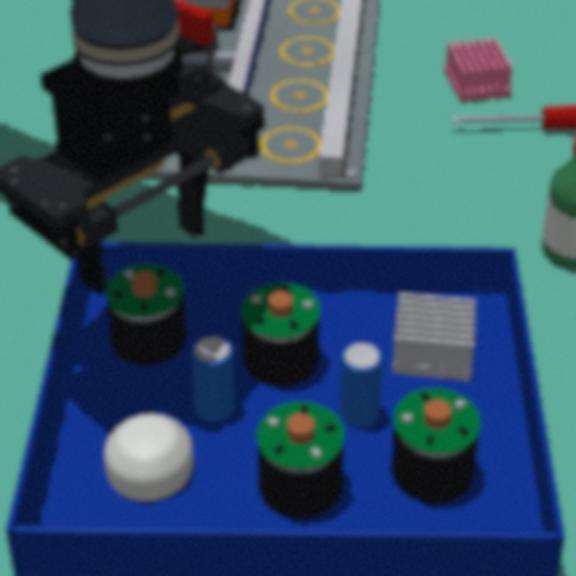

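carry_out:
  plan: [85,-0.06,-0.1,-0.4,0,0,0,85,-0.06,-0.1,-0.9,0,0,0,85,-0.06,-0.1,-1.4,0,0,0,85,-0.06,-0.1,-1.9,0,0,0,85,-0.06,-0.1,-1.9,0,0,0]

```text
time: 14.27
tcp_pos: [410.1, -158.7, 31.3]
tool_rot: [0.648, 0.281, 0.65, -0.281]
force: [-1.7, 0.0, 0.3]
grip_width: 84.9
```

```bash
python3 st.py
```

```text
t 14.27 tcp [ 410.1 -158.7   31.3] yaw_y 43.2 xax [-0.002  0.002 -1.   ] q [-0.62  0.66  2.04  0.    0.45 -1.38] F [-1.7  0.   0.3] T [ 0.03 -0.17  0.  ] w 84.9
```

carry_out:
  plan: [50,0,0.03,0,0,0,0,50,0,0.03,0,0,0,0,50,0,0.03,0,0,0,0,50,0,0.03,0,0,0,0,50,0,0.03,0,0,0,0,50,0,0.03,0,0,0,0]

```text
time: 14.77
tcp_pos: [410.9, -159.5, 33.4]
tool_rot: [0.649, 0.282, 0.648, -0.282]
force: [1.5, 0.9, 5.1]
grip_width: 59.1
```

```bash
python3 st.py
```

```text
t 14.77 tcp [ 410.9 -159.5   33.4] yaw_y 43.0 xax [ 0.002 -0.001 -1.   ] q [-0.62  0.65  2.04  0.    0.45 -1.38] F [1.5 0.9 5.1] T [ 0.41 -0.41  0.08] w 59.1
```

carry_out:
  plan: [50,0,0,0.7,0,0,0,50,0,0,1.5,0,0,0,50,0,0,2.5,0,0,0,50,0,0,3.5,0,0,0,50,0,0,4.2,0,0,0,50,0,0,4.2,0,0,0,50,0,0,4.2,0,0,0]

```text
time: 15.35
tcp_pos: [410.6, -159.6, 159.5]
tool_rot: [0.649, 0.282, 0.647, -0.282]
force: [-0.1, -0.4, -2.4]
grip_width: 59.3
```

```bash
python3 st.py
python3 - <<'E'
from h import *
im,d=shot("side","side8"); 
a=cv2.resize(im[180:420,180:420],None,fx=2.4,fy=2.4,interpolation=cv2.INTER_CUBIC); cv2.imwrite("pics/side8c.png",a[:,:,::-1])
E
```

```text
t 15.35 tcp [ 410.6 -159.6  159.5] yaw_y 43.0 xax [ 0.002 -0.002 -1.   ] q [-0.63  0.39  1.95 -0.    0.8  -1.38] F [-0.1 -0.4 -2.4] T [ 0.09 -0.15  0.01] w 59.3
```

View pics/side8c.png

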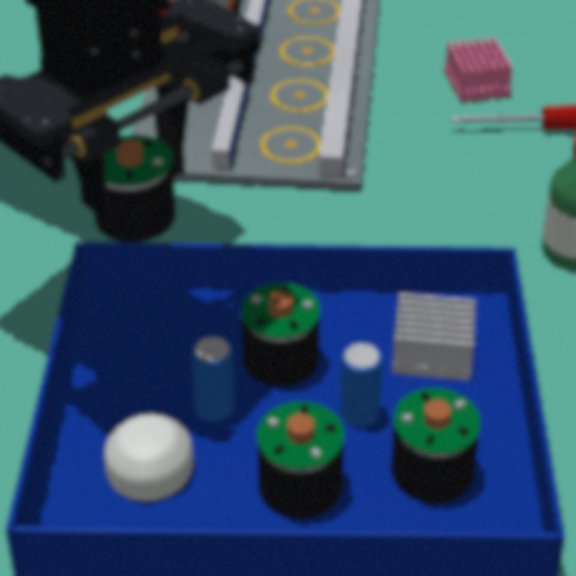

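```bash
cat > held.py <<'E'
from h import *
import sys
tag,zt=sys.argv[1],float(sys.argv[2]); s,M=tool()
im=cv2.imread(f"pics/{tag}.png"); hsv=cv2.cvtColor(im,cv2.COLOR_BGR2HSV); H,S,V=[hsv[:,:,i].astype(int) for i in range(3)]
t=s["tcp_pos"]; p=proj("side",[t[0],t[1],zt])[0]
m=((H>50)&(H<80)&(S>120)&(V>25)&(V<190))
m[:, :]&=(np.hypot(*(np.mgrid[:480,:640][::-1]-p[:,None,None]))<45)
a,c,b=max(blobs(m,60),key=lambda x:x[0])
cs,_=cv2.findContours(b.astype(np.uint8),cv2.RETR_EXTERNAL,cv2.CHAIN_APPROX_NONE); h=cv2.convexHull(max(cs,key=cv2.contourArea))
w=ray("side",h[:,0],zt)[:,:2].astype(np.float32); print("held ctr",cv2.minEnclosingCircle(w),"tcp",t.round(1), "x range",w[:,0].min(),w[:,0].max())
E
python3 held.py side8 185
```

```text
held ctr ((411.6943664550781, -162.02432250976562), 30.54561996459961) tcp [ 409.7 -159.   158.5] x range 389.08517 439.6046
```

carry_out:
  plan: [50,1,1,0,0,0,1,50,2,2,0,0,0,2,50,4.7,17,0,0,0,3,50,4.7,17,0,0,0,4,50,4.7,17,0,0,0,5,50,4.7,17,0,0,0,6,50,4.7,17,0,0,0,6.67,50,4.7,17,0,0,0,6.67]

```text
time: 16.07
tcp_pos: [512.3, 147.5, 156.2]
tool_rot: [0.704, 0.042, 0.708, -0.043]
force: [0.7, -0.4, -1.8]
grip_width: 59.5
```

```bash
python3 st.py
```

```text
t 16.07 tcp [512.3 147.5 156.2] yaw_y 83.2 xax [-0.005 -0.001 -1.   ] q [ 0.07  0.5   1.73 -0.    0.92 -1.38] F [ 0.7 -0.4 -1.8] T [ 0.08 -0.16 -0.03] w 59.5
```

carry_out:
  plan: [50,1.33,6.8,0,0,0,0,50,1.33,6.8,0,0,0,0,50,1.33,6.8,0,0,0,0,50,1.33,6.8,0,0,0,0,50,1.33,6.8,0,0,0,0,50,1.33,6.8,0,0,0,0,50,1.33,6.8,0,0,0,0]

```text
time: 16.65
tcp_pos: [552.3, 351.3, 155.3]
tool_rot: [0.704, 0.041, 0.707, -0.043]
force: [-0.1, -0.2, -1.9]
grip_width: 59.3
```

```bash
python3 st.py
```

```text
t 16.65 tcp [552.3 351.3 155.3] yaw_y 83.2 xax [-0.004 -0.002 -1.   ] q [ 0.4   0.64  1.41 -0.    1.09 -1.06] F [-0.1 -0.2 -1.9] T [ 0.06 -0.13 -0.03] w 59.3
```

carry_out:
  plan: [50,0,0,-1,0,0,0,50,0,0,-2,0,0,0,50,0,0,-2.8,0,0,0,50,0,0,-3.2,0,0,0,50,0,0,-3.2,0,0,0,50,0,0,-3.2,0,0,0]

```text
time: 17.15
tcp_pos: [553.3, 348.3, 61.6]
tool_rot: [0.705, 0.043, 0.707, -0.044]
force: [0.0, 0.4, -1.1]
grip_width: 59.3
```

```bash
python3 st.py
python3 - <<'E'
from h import *
im,d=shot("side","side9"); 
a=cv2.resize(im[130:290,180:380],None,fx=4,fy=4,interpolation=cv2.INTER_CUBIC); cv2.imwrite("pics/side9c.png",a[:560,:,::-1])
E
python3 held.py side9 85
```

```text
t 17.15 tcp [553.3 348.3  61.6] yaw_y 82.9 xax [-0.003 -0.001 -1.   ] q [ 0.39  0.76  1.47 -0.    0.91 -1.06] F [ 0.   0.4 -1.1] T [ 0.07 -0.12  0.02] w 59.3Traceback (most recent call last):
  File "held.py", line 8, in <module>
    a,c,b=max(blobs(m,60),key=lambda x:x[0])
          ~~~^^^^^^^^^^^^^^^^^^^^^^^^^^^^^^^
ValueError: max() iterable argument is empty
```

View pics/side9c.png

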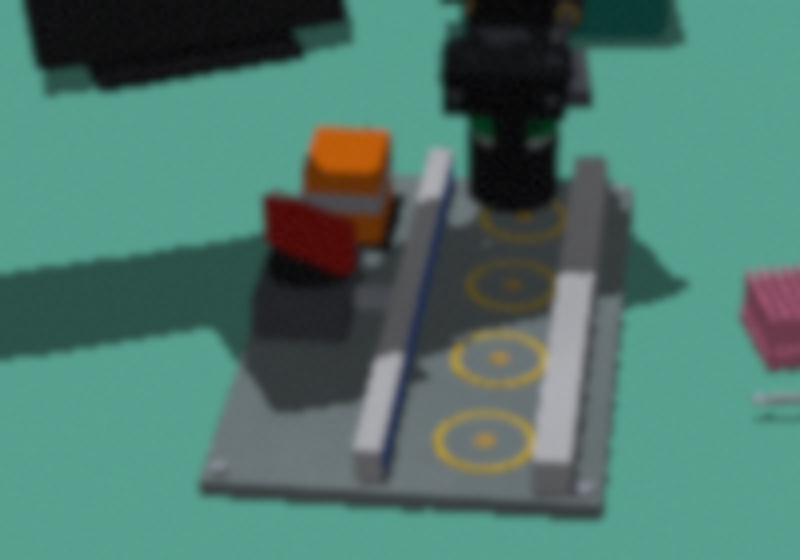

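carry_out:
  plan: [50,0,0.09,-0.3,0,0,0,50,0,0.09,-0.6,0,0,0,50,0,0.09,-0.66,0,0,0,50,0,0.09,-0.66,0,0,0]

```text
time: 17.53
tcp_pos: [553.2, 352.2, 42.3]
tool_rot: [0.705, 0.043, 0.706, -0.043]
force: [0.8, 0.4, -1.3]
grip_width: 59.2
```

```bash
python3 st.py
```

```text
t 17.53 tcp [553.2 352.2  42.3] yaw_y 83.0 xax [-0.001 -0.001 -1.   ] q [ 0.4   0.79  1.47 -0.    0.88 -1.05] F [ 0.8  0.4 -1.3] T [ 0.08 -0.13 -0.08] w 59.2
```

Lower 1.5 mm more, release to 72, rise.

carry_out:
  plan: [50,0,-0.03,-0.06,0,0,0,50,0,-0.03,-0.06,0,0,0,72,0,-0.03,-0.06,0,0,0,72,0,-0.03,-0.06,0,0,0,72,0,-0.03,-0.06,0,0,0,72,0,-0.03,1,0,0,0,72,0,-0.03,2.2,0,0,0,72,0,-0.03,3.5,0,0,0]

```text
time: 18.2
tcp_pos: [552.9, 351.0, 147.8]
tool_rot: [0.705, 0.043, 0.707, -0.044]
force: [0.5, 0.5, 0.4]
grip_width: 72.1
```

carry_out:
  plan: [85,-1.2,-10,3.5,0,0,0,85,-1.2,-18,3.5,0,0,0,85,-1.2,-18,3.5,0,0,0,85,-1.2,-18,3.5,0,0,0,85,-1.2,-18,3.5,0,0,0,85,-1.2,-18,3.5,0,0,0,85,-1.2,-18,3.5,0,0,0,85,-1.2,-18,3.5,0,0,0]

```text
time: 18.87
tcp_pos: [531.0, 24.1, 214.7]
tool_rot: [0.706, 0.043, 0.705, -0.043]
force: [0.9, -0.7, 0.4]
grip_width: 84.9
```

```bash
python3 st.py; python3 mods.py 10
```

```text
t 18.87 tcp [531.   24.1 214.7] yaw_y 83.0 xax [ 0.001 -0.    -1.   ] q [-0.16  0.41  1.68 -0.    1.05 -1.61] F [ 0.9 -0.7  0.4] T [ 0.08 -0.14 -0.01] w 84.9
top 473 px [464. 211.] ctr [ 621.7 -296.    59. ] circ [ 621.9 -296. ] 29.3
top 538 px [141. 237.] ctr [551.8 348.3  66. ] circ [551.8 348.4] 30.0
top 507 px [470. 257.] ctr [ 527.5 -305.9   59. ] circ [ 527.3 -306.3] 29.8
top 501 px [407. 262.] ctr [ 515.1 -181.    59. ] circ [ 515.2 -181.3] 29.4
side 335 px [297. 309.] ctr [ 515.1 -185.5   59. ] circ [ 515.1 -185.9] 29.5
side 469 px [362. 356.] ctr [ 621.1 -301.1   59. ] circ [ 621.  -301.3] 29.3
side 492 px [305. 362.] ctr [ 526.9 -311.4   59. ] circ [ 527.3 -311.6] 29.3
```

View pics/side10.png

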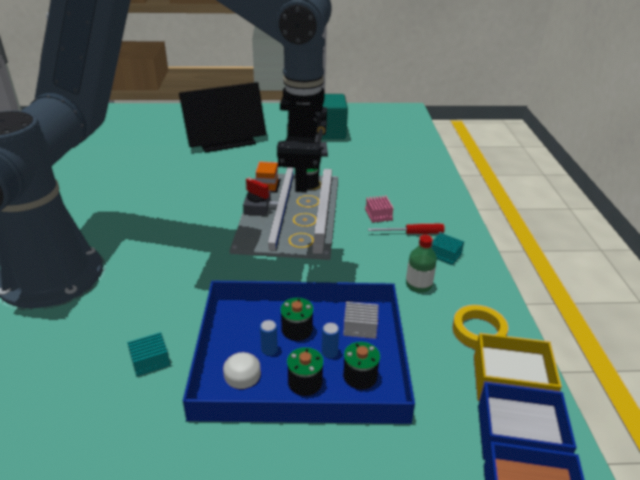

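carry_out:
  plan: [85,-0.53,-6.9,-2,0,0,0,85,-0.53,-6.9,-2,0,0,0,85,-0.53,-6.9,-2,0,0,0,85,-0.53,-6.9,-2,0,0,0,85,-0.53,-6.9,-2,0,0,0,85,-0.53,-6.9,-2,0,0,0,85,-0.53,-6.9,-4,0,0,0,85,-0.53,-6.9,-4,0,0,0]

```text
time: 19.63
tcp_pos: [515.0, -181.2, 91.9]
tool_rot: [0.705, 0.044, 0.706, -0.044]
force: [-0.7, 2.0, -0.2]
grip_width: 84.8
```

```bash
python3 st.py; python3 mods.py 11
```

```text
t 19.63 tcp [ 515.  -181.2   91.9] yaw_y 82.9 xax [-0.001  0.001 -1.   ] q [-0.54  0.61  1.74  0.    0.79 -1.99] F [-0.7  2.  -0.2] T [ 0.15 -0.16  0.  ] w 84.8
top 123 px [469. 202.] ctr [ 639.3 -307.1   59. ] circ [ 636.7 -305.6] 21.8
top 541 px [140. 237.] ctr [551.8 348.5  66. ] circ [551.7 348.8] 30.0
side 217 px [297. 310.] ctr [ 515.6 -186.7   59. ] circ [ 514.9 -185.2] 29.8
side 463 px [362. 356.] ctr [ 621.2 -301.    59. ] circ [ 621.  -301.3] 29.3
side 513 px [305. 362.] ctr [ 526.8 -310.9   59. ] circ [ 527.1 -311.3] 29.6
```

carry_out:
  plan: [85,0,-0.06,-0.6,0,0,0,85,0,-0.06,-1.2,0,0,0,85,0,-0.06,-1.7,0,0,0,85,0,-0.06,-1.98,0,0,0,85,0,-0.06,-1.98,0,0,0]

```text
time: 20.15
tcp_pos: [515.4, -181.9, 34.0]
tool_rot: [0.705, 0.043, 0.706, -0.042]
force: [-0.3, 0.1, 0.4]
grip_width: 84.9
```

carry_out:
  plan: [50,0,0,0,0,0,0,50,0,0,0,0,0,0,50,0,0,0,0,0,0,50,0,0,0,0,0,0,50,0,0,0,0,0,0,50,0,0,0,0,0,0]

```text
time: 20.65
tcp_pos: [515.7, -182.8, 35.1]
tool_rot: [0.706, 0.043, 0.705, -0.043]
force: [0.6, 1.7, 4.9]
grip_width: 59.2
```

```bash
python3 st.py
```

```text
t 20.65 tcp [ 515.7 -182.8   35.1] yaw_y 83.0 xax [ 0.001 -0.    -1.   ] q [-0.55  0.71  1.77  0.    0.66 -1.99] F [0.6 1.7 4.9] T [ 0.33 -0.13  0.04] w 59.2
```

carry_out:
  plan: [50,0,0,0.7,0,0,0,50,0,0,1.7,0,0,0,50,0,0,2.8,0,0,0,50,0,0,4,0,0,0,50,0.88,14.8,4,0,0,0,50,0.88,14.8,4,0,0,0,50,0.88,14.8,4,0,0,0,50,0.88,14.8,4,0,0,0]

```text
time: 21.32
tcp_pos: [524.6, -15.2, 154.4]
tool_rot: [0.706, 0.044, 0.706, -0.044]
force: [1.4, 1.1, -3.0]
grip_width: 59.5
```

```bash
python3 st.py
```

```text
t 21.32 tcp [524.6 -15.2 154.4] yaw_y 82.9 xax [-0.  0. -1.] q [-0.24  0.49  1.75 -0.    0.9  -1.69] F [ 1.4  1.1 -3. ] T [ 0.1  -0.17  0.01] w 59.5
```

carry_out:
  plan: [50,0.58,9.35,0,0,0,0,50,0.58,9.35,0,0,0,0,50,0.58,9.35,0,0,0,0,50,0.58,9.35,0,0,0,0,50,0.58,9.35,0,0,0,0,50,0.58,9.35,0,0,0,0,50,0.58,9.35,0,0,0,0,50,0.58,9.35,0,0,0,0]

```text
time: 21.98
tcp_pos: [542.4, 270.1, 154.1]
tool_rot: [0.706, 0.042, 0.705, -0.04]
force: [1.5, 0.2, -1.8]
grip_width: 59.5
```

```bash
python3 st.py
```

```text
t 21.98 tcp [542.4 270.1 154.1] yaw_y 83.3 xax [ 0.002  0.003 -1.   ] q [ 0.28  0.58  1.55  0.    1.01 -1.18] F [ 1.5  0.2 -1.8] T [ 0.11 -0.13  0.06] w 59.5
```

carry_out:
  plan: [50,0,-0.1,-0.5,0,0,0,50,0,-0.1,-1.5,0,0,0,50,0,-0.1,-2.5,0,0,0,50,0,-0.1,-3,0,0,0,50,0,-0.1,-3,0,0,0,50,0,-0.1,-3,0,0,0]

```text
time: 22.48
tcp_pos: [541.7, 260.3, 63.3]
tool_rot: [0.705, 0.043, 0.707, -0.044]
force: [-0.3, -0.3, -1.2]
grip_width: 59.6
```

```bash
python3 st.py;  python3 - <<'E'
from h import *
im,d=shot("side","side12"); 
a=cv2.resize(im[130:290,180:380],None,fx=4,fy=4,interpolation=cv2.INTER_CUBIC); cv2.imwrite("pics/side12c.png",a[:560,:,::-1])
E
```

```text
t 22.48 tcp [541.7 260.3  63.3] yaw_y 83.0 xax [-0.003 -0.001 -1.   ] q [ 0.26  0.71  1.61 -0.    0.82 -1.19] F [-0.3 -0.3 -1.2] T [ 0.1  -0.16  0.  ] w 59.6
```

View pics/side12c.png

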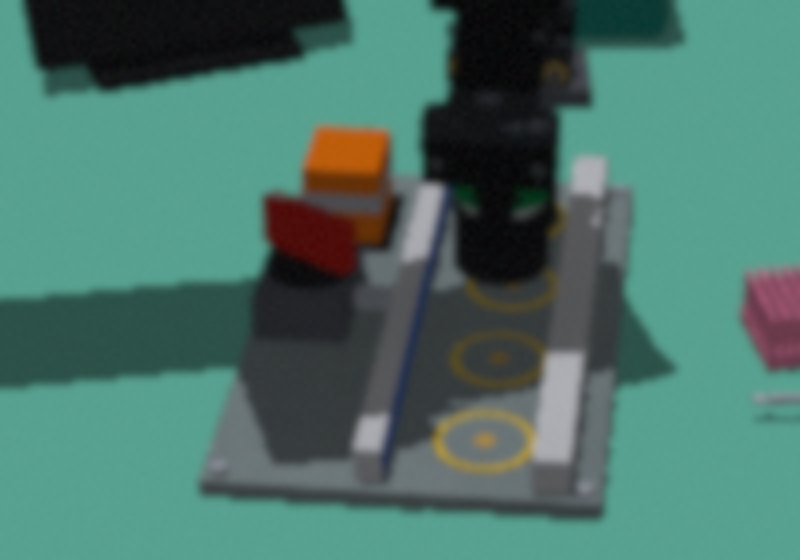

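carry_out:
  plan: [50,0.02,0.2,0,0,0,0,50,0.02,0.2,-0.2,0,0,0,50,0.02,0.2,-0.4,0,0,0,50,0.02,0.2,-0.5,0,0,0,50,0.02,0.2,-0.5,0,0,0]

```text
time: 22.95
tcp_pos: [542.6, 266.9, 48.7]
tool_rot: [0.705, 0.043, 0.706, -0.043]
force: [0.8, -0.4, -2.3]
grip_width: 59.3
```

```bash
python3 st.py
```

```text
t 22.95 tcp [542.6 266.9  48.7] yaw_y 83.0 xax [-0.001 -0.    -1.   ] q [ 0.27  0.74  1.61 -0.    0.8  -1.18] F [ 0.8 -0.4 -2.3] T [ 0.1  -0.1   0.04] w 59.3
```

Good. Down 6 mm, release, rise.

carry_out:
  plan: [50,0,0,-0.2,0,0,0,50,0,0,-0.22,0,0,0,50,0,0,-0.22,0,0,0,71,0,0,-0.22,0,0,0,71,0,0,-0.22,0,0,0,71,0,0,-0.22,0,0,0,71,0,0,1,0,0,0,71,0,0,2.2,0,0,0]

```text
time: 23.62
tcp_pos: [541.3, 266.4, 113.7]
tool_rot: [0.704, 0.042, 0.708, -0.044]
force: [0.4, 1.1, 1.1]
grip_width: 70.6
```

carry_out:
  plan: [72,0,-0.1,1.2,0,0,0,85,-0.5,-4,1.6,0,0,0,85,0,-15,1.6,0,0,0,85,0,-15,1.6,0,0,0,85,0,-15,1.6,0,0,0,85,0,-15,1.6,0,0,0,85,0,-15,1.6,0,0,0,85,0,-15,1.6,0,0,0]

```text
time: 24.28
tcp_pos: [541.1, -28.9, 161.0]
tool_rot: [0.706, 0.043, 0.705, -0.043]
force: [0.6, -0.1, 0.6]
grip_width: 84.9
```

```bash
python3 st.py; python3 mods.py 13
```

```text
t 24.28 tcp [541.1 -28.9 161. ] yaw_y 83.0 xax [ 0.001 -0.    -1.   ] q [-0.26  0.5   1.7   0.    0.94 -1.71] F [ 0.6 -0.1  0.6] T [ 0.15 -0.15 -0.06] w 84.9
top 478 px [464. 211.] ctr [ 621.7 -296.    59. ] circ [ 621.6 -296.3] 29.6
top 538 px [141. 237.] ctr [551.7 348.2  66. ] circ [551.9 348.3] 30.0
top 530 px [183. 243.] ctr [542.3 263.9  66. ] circ [542.5 263.5] 30.3
top 505 px [470. 257.] ctr [ 527.3 -305.9   59. ] circ [ 527.3 -306.3] 29.8
side 465 px [361. 356.] ctr [ 621.  -301.1   59. ] circ [ 621.  -301.3] 29.3
side 488 px [305. 362.] ctr [ 526.7 -311.3   59. ] circ [ 527.3 -311.7] 29.3
```

carry_out:
  plan: [80,-0.45,-9.28,0,0,0,0,80,-0.45,-9.28,0,0,0,0,80,-0.45,-9.28,0,0,0,0,80,-0.45,-9.28,0,0,0,0,80,-0.45,-9.28,0,0,0,0,80,-0.45,-9.28,0,0,0,0,80,-0.45,-9.28,-2,0,0,0,80,-0.45,-9.28,-2,0,0,0]

```text
time: 25.05
tcp_pos: [528.4, -308.9, 100.0]
tool_rot: [0.707, 0.043, 0.705, -0.045]
force: [-0.9, 1.2, 0.2]
grip_width: 79.8
```

```bash
python3 st.py; python3 mods.py 14
```

```text
t 25.05 tcp [ 528.4 -308.9  100. ] yaw_y 82.8 xax [ 0.003 -0.003 -1.   ] q [-0.71  0.66  1.57 -0.    0.9  -2.16] F [-0.9  1.2  0.2] T [ 0.14 -0.12 -0.06] w 79.8
top 536 px [141. 237.] ctr [551.8 348.4  66. ] circ [551.9 348.3] 30.0
top 534 px [183. 243.] ctr [542.5 264.   66. ] circ [542.5 264.2] 30.2
side 426 px [362. 356.] ctr [ 621.4 -300.3   59. ] circ [ 621.7 -301. ] 29.0
side 259 px [304. 365.] ctr [ 526.1 -316.9   59. ] circ [ 526.  -313.2] 28.0
```

carry_out:
  plan: [80,-0.03,0.03,-0.7,0,0,0,80,-0.03,0.03,-1.4,0,0,0,80,-0.03,0.03,-2,0,0,0,80,-0.03,0.03,-2.2,0,0,0,80,-0.03,0.03,-2.2,0,0,0]

```text
time: 25.57
tcp_pos: [526.7, -302.5, 34.0]
tool_rot: [0.705, 0.043, 0.706, -0.042]
force: [-0.0, -0.2, 0.6]
grip_width: 79.8
```

```bash
python3 st.py
```

```text
t 25.57 tcp [ 526.7 -302.5   34. ] yaw_y 83.1 xax [-0.002  0.002 -1.   ] q [-0.71  0.76  1.61  0.    0.78 -2.16] F [-0.  -0.2  0.6] T [ 0.14 -0.15  0.01] w 79.8
```

Correct y by −4 mm while closing.

carry_out:
  plan: [80,0,-0.14,0,0,0,0,80,0,-0.14,0,0,0,0,50,0,-0.14,0,0,0,0,50,0,-0.14,0,0,0,0,50,0,-0.14,0,0,0,0,50,0,-0.14,0,0,0,0,50,0,-0.14,0,0,0,0,50,0,-0.14,0,0,0,0]

```text
time: 26.23
tcp_pos: [526.8, -308.5, 34.8]
tool_rot: [0.706, 0.043, 0.706, -0.043]
force: [-0.8, 2.1, 4.4]
grip_width: 59.4
```

```bash
python3 st.py
```

```text
t 26.23 tcp [ 526.8 -308.5   34.8] yaw_y 83.0 xax [ 0.  0. -1.] q [-0.71  0.76  1.6   0.    0.78 -2.16] F [-0.8  2.1  4.4] T [ 0.48 -0.11 -0.02] w 59.4
```

carry_out:
  plan: [50,0,0,0.7,0,0,0,50,0,0,1.7,0,0,0,50,0,0,2.8,0,0,0,50,0,0,4,0,0,0,50,0.16,12,4,0,0,0,50,0.16,12,4,0,0,0,50,0.16,12,4,0,0,0,50,0.16,12,4,0,0,0]

```text
time: 26.9
tcp_pos: [528.3, -140.7, 154.2]
tool_rot: [0.706, 0.044, 0.706, -0.044]
force: [1.5, -0.3, -2.8]
grip_width: 59.3
```

```bash
python3 st.py
```

```text
t 26.9 tcp [ 528.3 -140.7  154.2] yaw_y 82.9 xax [-0.  0. -1.] q [-0.46  0.52  1.7  -0.    0.93 -1.91] F [ 1.5 -0.3 -2.8] T [ 0.11 -0.16 -0.06] w 59.3
```

carry_out:
  plan: [50,0.1,10.6,0,0,0,0,50,0.1,10.6,0,0,0,0,50,0.1,10.6,0,0,0,0,50,0.1,10.6,0,0,0,0,50,0.1,10.6,0,0,0,0,50,0.1,10.6,0,0,0,0,50,0.1,10.6,0,0,0,0,50,0.1,10.6,0,0,0,0]

```text
time: 27.57
tcp_pos: [531.1, 179.5, 153.9]
tool_rot: [0.706, 0.043, 0.706, -0.042]
force: [0.2, -1.0, -1.4]
grip_width: 59.6
```

carry_out:
  plan: [50,0,0,-0.5,0,0,0,50,0,0,-1.5,0,0,0,50,0,0,-2.3,0,0,0,50,0,0,-2.8,0,0,0,50,0,0,-2.8,0,0,0,50,0,0,-2.8,0,0,0]

```text
time: 28.07
tcp_pos: [531.2, 175.7, 69.3]
tool_rot: [0.705, 0.043, 0.707, -0.043]
force: [0.2, -0.2, -1.4]
grip_width: 59.1
```

```bash
python3 st.py;  python3 - <<'E'
from h import *
im,d=shot("side","side15"); 
a=cv2.resize(im[130:290,180:380],None,fx=4,fy=4,interpolation=cv2.INTER_CUBIC); cv2.imwrite("pics/side15c.png",a[:560,:,::-1])
E
```

```text
t 28.07 tcp [531.2 175.7  69.3] yaw_y 83.0 xax [-0.003 -0.001 -1.   ] q [ 0.12  0.66  1.72 -0.    0.76 -1.33] F [ 0.2 -0.2 -1.4] T [ 0.12 -0.17 -0.02] w 59.1
```

View pics/side15c.png

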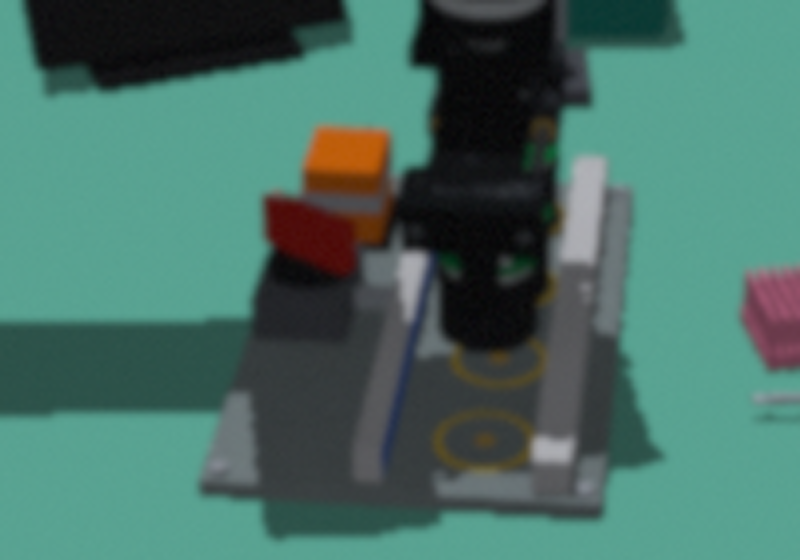

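carry_out:
  plan: [50,0.02,0.2,0,0,0,0,50,0.02,0.2,-0.2,0,0,0,50,0.02,0.2,-0.5,0,0,0,50,0.02,0.2,-0.7,0,0,0,50,0.02,0.2,-0.7,0,0,0]

```text
time: 28.53
tcp_pos: [531.5, 181.8, 48.0]
tool_rot: [0.705, 0.043, 0.707, -0.043]
force: [-0.5, -0.1, -2.5]
grip_width: 59.6
```

```bash
python3 st.py
```

```text
t 28.53 tcp [531.5 181.8  48. ] yaw_y 83.0 xax [-0.003 -0.    -1.   ] q [ 0.13  0.7   1.72 -0.    0.72 -1.32] F [-0.5 -0.1 -2.5] T [-0.   -0.13 -0.04] w 59.6
```

carry_out:
  plan: [50,0,0.02,-0.2,0,0,0,50,0,0.02,-0.2,0,0,0,50,0,0.02,-0.2,0,0,0,71,0,0.02,-0.2,0,0,0,71,0,0.02,-0.2,0,0,0,71,0,0.02,-0.2,0,0,0,71,0,0.02,1,0,0,0,71,0,0.02,2.2,0,0,0]

```text
time: 29.2
tcp_pos: [530.7, 182.2, 113.9]
tool_rot: [0.704, 0.043, 0.708, -0.044]
force: [1.2, 0.3, -0.2]
grip_width: 70.7
```

carry_out:
  plan: [72,0,-0.1,1.2,0,0,0,80,0,-4,1.6,0,0,0,80,2.2,-14,1.6,0,0,0,80,2.2,-14,1.6,0,0,0,80,2.2,-14,1.6,0,0,0,80,2.2,-14,1.6,0,0,0,80,2.2,-14,1.6,0,0,0,80,2.2,-14,1.6,0,0,0]

```text
time: 29.87
tcp_pos: [576.0, -110.2, 161.3]
tool_rot: [0.706, 0.043, 0.705, -0.043]
force: [-0.5, 0.5, 0.0]
grip_width: 80.0
```

```bash
python3 st.py; python3 mods.py 16
```

```text
t 29.87 tcp [ 576.  -110.2  161.3] yaw_y 83.0 xax [ 0.001 -0.    -1.   ] q [-0.38  0.55  1.59  0.    1.   -1.83] F [-0.5  0.5  0. ] T [ 0.06 -0.14 -0.  ] w 80.0
top 474 px [464. 211.] ctr [ 621.9 -295.8   59. ] circ [ 622.  -296.1] 29.5
top 413 px [139. 236.] ctr [554.7 351.7  66. ] circ [553.  348.4] 29.7
top 179 px [229. 241.] ctr [548.7 173.9  66. ] circ [544.2 175.8] 26.9
side 112 px [305. 183.] ctr [540.7 263.5  66. ] circ [542.3 268.2] 31.7
side 481 px [361. 356.] ctr [ 621.  -300.3   59. ] circ [ 621.2 -300.5] 29.8
```

carry_out:
  plan: [80,1.5,-6.25,0,0,0,0,80,1.5,-6.25,0,0,0,0,80,1.5,-6.25,0,0,0,0,80,1.5,-6.25,0,0,0,0,80,1.5,-6.25,0,0,0,0,80,1.5,-6.25,-1,0,0,0,80,1.5,-6.25,-2,0,0,0,80,1.5,-6.25,-2,0,0,0]

```text
time: 30.63
tcp_pos: [616.9, -293.1, 94.7]
tool_rot: [0.702, 0.046, 0.709, -0.041]
force: [-1.9, 0.5, -1.3]
grip_width: 79.7
```

```bash
python3 st.py; python3 mods.py 17
```

```text
t 30.63 tcp [ 616.9 -293.1   94.7] yaw_y 82.9 xax [-0.01   0.007 -1.   ] q [-0.61  0.76  1.36  0.    1.03 -2.05] F [-1.9  0.5 -1.3] T [ 0.15 -0.05 -0.02] w 79.7
top 540 px [141. 237.] ctr [551.9 348.3  66. ] circ [552.  348.5] 30.2
top 528 px [183. 243.] ctr [542.5 264.   66. ] circ [542.6 264.1] 30.2
top 532 px [225. 249.] ctr [532.6 179.5  66. ] circ [533.  179.5] 29.9
side 110 px [305. 184.] ctr [541.1 258.1  66. ] circ [540.8 259. ] 27.9
side 328 px [363. 359.] ctr [ 622.4 -306.8   59. ] circ [ 620.4 -300.6] 29.0
```

carry_out:
  plan: [80,0.1,-0.1,0,0,0,0,80,0.1,-0.1,-0.7,0,0,0,80,0.1,-0.1,-1.4,0,0,0,80,0.1,-0.1,-2,0,0,0,80,0.1,-0.1,-2,0,0,0,80,0.1,-0.1,-2,0,0,0]

```text
time: 31.23
tcp_pos: [624.8, -298.5, 42.0]
tool_rot: [0.706, 0.043, 0.705, -0.043]
force: [0.1, 0.4, 0.7]
grip_width: 80.2
```

```bash
python3 st.py
```

```text
t 31.23 tcp [ 624.8 -298.5   42. ] yaw_y 83.1 xax [ 0.001 -0.001 -1.   ] q [-0.61  0.83  1.37  0.    0.94 -2.06] F [0.1 0.4 0.7] T [ 0.14 -0.13  0.03] w 80.2
```

carry_out:
  plan: [80,-0.09,0.03,-0.27,0,0,0,80,-0.09,0.03,-0.27,0,0,0,50,-0.09,0.03,-0.27,0,0,0,50,-0.09,0.03,-0.27,0,0,0,50,-0.09,0.03,-0.27,0,0,0,50,-0.09,0.03,-0.27,0,0,0,50,-0.09,0.03,-0.27,0,0,0]

```text
time: 31.82
tcp_pos: [621.5, -297.6, 33.1]
tool_rot: [0.706, 0.043, 0.706, -0.043]
force: [-0.1, 1.8, 2.2]
grip_width: 59.8
```

```bash
python3 st.py
```

```text
t 31.82 tcp [ 621.5 -297.6   33.1] yaw_y 83.0 xax [ 0.001  0.    -1.   ] q [-0.61  0.84  1.38  0.    0.92 -2.06] F [-0.1  1.8  2.2] T [ 0.34 -0.11 -0.02] w 59.8
```

carry_out:
  plan: [50,0,0,0.7,0,0,0,50,0,0,1.7,0,0,0,50,0,0,2.8,0,0,0,50,0,0,4,0,0,0,50,-2.5,9.9,4,0,0,0,50,-2.5,9.9,4,0,0,0,50,-2.5,9.9,4,0,0,0,50,-2.5,9.9,4,0,0,0]

```text
time: 32.48
tcp_pos: [579.3, -134.8, 152.6]
tool_rot: [0.706, 0.044, 0.706, -0.043]
force: [0.2, -0.1, -1.5]
grip_width: 59.5
```

```bash
python3 st.py
```

```text
t 32.48 tcp [ 579.3 -134.8  152.6] yaw_y 82.9 xax [-0.  0. -1.] q [-0.42  0.57  1.58  0.    0.99 -1.86] F [ 0.2 -0.1 -1.5] T [ 0.16 -0.16 -0.01] w 59.5
```

carry_out:
  plan: [50,-1.9,7.75,0,0,0,0,50,-1.9,7.75,0,0,0,0,50,-1.9,7.75,0,0,0,0,50,-1.9,7.75,0,0,0,0,50,-1.9,7.75,0,0,0,0,50,-1.9,7.75,0,0,0,0,50,-1.9,7.75,0,0,0,0,50,-1.9,7.75,0,0,0,0]

```text
time: 33.15
tcp_pos: [522.5, 98.1, 152.5]
tool_rot: [0.706, 0.042, 0.706, -0.042]
force: [0.3, -1.0, -1.7]
grip_width: 59.3
```

carry_out:
  plan: [50,0,0,-0.5,0,0,0,50,0,0,-1.5,0,0,0,50,0,0,-2.3,0,0,0,50,0,0,-2.8,0,0,0,50,0,0,-2.8,0,0,0,50,0,0,-2.8,0,0,0]

```text
time: 33.65
tcp_pos: [523.5, 95.2, 67.9]
tool_rot: [0.705, 0.044, 0.706, -0.044]
force: [-0.2, 0.1, -1.2]
grip_width: 59.4
```

```bash
python3 st.py;  python3 - <<'E'
from h import *
im,d=shot("side","side18"); 
a=cv2.resize(im[130:290,180:380],None,fx=4,fy=4,interpolation=cv2.INTER_CUBIC); cv2.imwrite("pics/side18c.png",a[:560,:,::-1])
E
```

```text
t 33.65 tcp [523.5  95.2  67.9] yaw_y 82.9 xax [-0.002 -0.    -1.   ] q [-0.03  0.64  1.79 -0.    0.71 -1.48] F [-0.2  0.1 -1.2] T [ 0.13 -0.14  0.01] w 59.4
```

View pics/side18c.png

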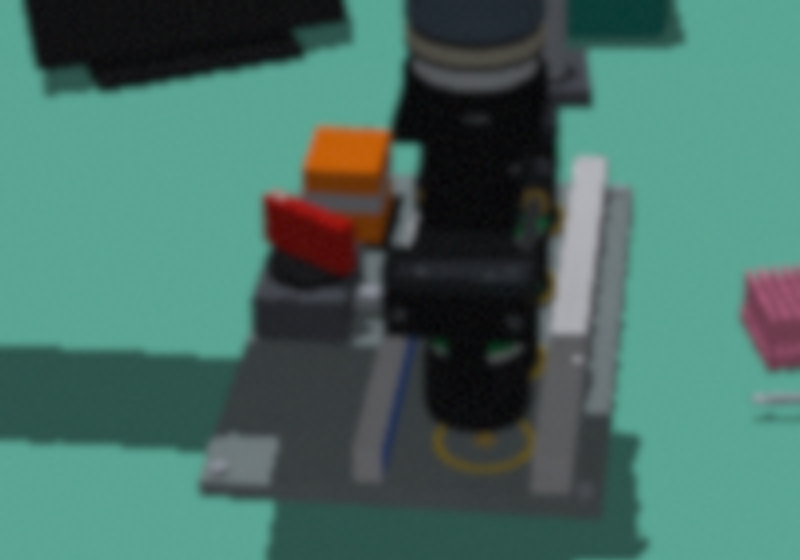

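carry_out:
  plan: [50,-0.06,0.08,0,0,0,0,50,-0.06,0.08,-0.2,0,0,0,50,-0.06,0.08,-0.5,0,0,0,50,-0.06,0.08,-0.7,0,0,0,50,-0.06,0.08,-0.7,0,0,0]

```text
time: 34.12
tcp_pos: [520.7, 98.9, 46.4]
tool_rot: [0.705, 0.043, 0.707, -0.043]
force: [0.4, -0.4, -1.8]
grip_width: 59.2
```

```bash
python3 st.py
```

```text
t 34.12 tcp [520.7  98.9  46.4] yaw_y 83.0 xax [-0.002  0.    -1.   ] q [-0.02  0.68  1.8  -0.    0.66 -1.47] F [ 0.4 -0.4 -1.8] T [ 0.11 -0.12  0.05] w 59.2
```

carry_out:
  plan: [50,0,0,-0.19,0,0,0,50,0,0,-0.19,0,0,0,50,0,0,-0.19,0,0,0,71,0,0,-0.19,0,0,0,71,0,0,-0.19,0,0,0,71,0,0,-0.19,0,0,0,71,0,0,1,0,0,0,71,0,0,2.2,0,0,0]

```text
time: 34.78
tcp_pos: [519.6, 98.8, 112.1]
tool_rot: [0.703, 0.043, 0.708, -0.043]
force: [0.8, -0.4, 0.3]
grip_width: 70.7
```

carry_out:
  plan: [72,0,-0.1,1.2,0,0,0,60,0,-1,2,0,0,0,60,0,-9,2.6,0,0,0,60,0,-9,2.6,0,0,0,60,0,-9,2.6,0,0,0,60,0,-9,2.6,0,0,0,60,0,-9,2.6,0,0,0,60,0,-9,2.6,0,0,0]

```text
time: 35.45
tcp_pos: [521.6, -174.5, 192.5]
tool_rot: [0.706, 0.043, 0.705, -0.044]
force: [0.3, -0.2, -1.1]
grip_width: 59.9
```

```bash
python3 st.py; python3 mods.py 19
```

```text
t 35.45 tcp [ 521.6 -174.5  192.5] yaw_y 82.9 xax [ 0.002 -0.002 -1.   ] q [-0.53  0.46  1.66 -0.    1.02 -1.97] F [ 0.3 -0.2 -1.1] T [ 0.14 -0.15  0.04] w 59.9
top 541 px [141. 237.] ctr [551.8 348.3  66. ] circ [552.  348.5] 30.2
top 533 px [183. 243.] ctr [542.5 263.7  66. ] circ [542.5 263.8] 30.2
top 497 px [225. 248.] ctr [534.  179.7  66. ] circ [533.3 179.6] 29.6
top 526 px [267. 255.] ctr [521.4  96.1  66. ] circ [521.6  96.6] 30.1
```

View pics/top19.png

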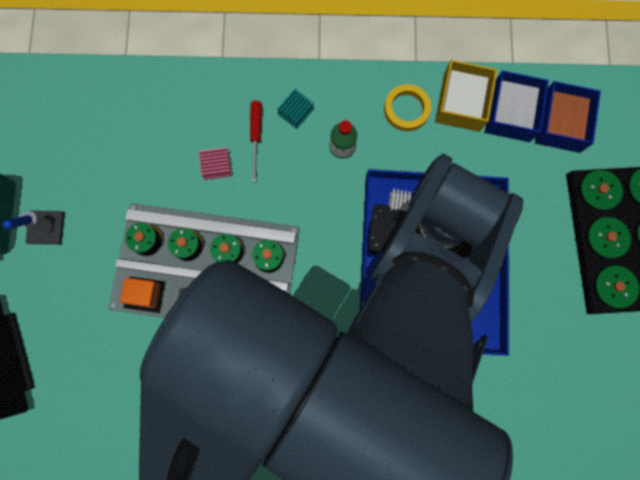

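View pics/side19.png

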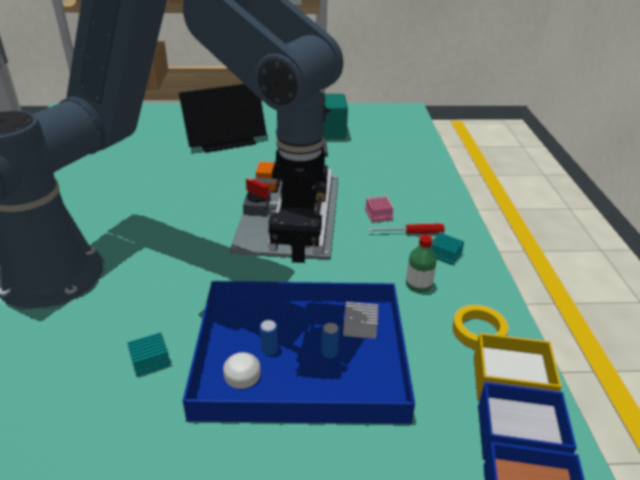

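carry_out:
  plan: [45,-1.9,8,0,0,0,-0.6,45,-1.9,8,0,0,0,-1.2,45,-1.9,8,0,0,0,-1.8,45,-1.9,8,0,0,0,-2.4,45,-1.9,8,0,0,0,-3,45,-1.9,8,0,0,0,-3.6,45,-1.9,8,0,0,0,-4.2,45,-1.9,8,0,0,0,-4.6]

```text
time: 36.22
tcp_pos: [462.8, 72.1, 191.8]
tool_rot: [0.675, 0.209, 0.676, -0.209]
force: [-0.5, -1.5, 0.4]
grip_width: 44.8
```

```bash
python3 st.py
```

```text
t 36.22 tcp [462.8  72.1 191.8] yaw_y 55.6 xax [-0.001  0.    -1.   ] q [-0.09  0.37  1.85  0.    0.93 -1.06] F [-0.5 -1.5  0.4] T [ 0.08 -0.17 -0.04] w 44.8
```

carry_out:
  plan: [45,-1.26,5.58,-1,0,0,-0.8,45,-1.26,5.58,-1,0,0,-0.8,45,-1.26,5.58,-1,0,0,-0.8,45,-1.26,5.58,-1,0,0,-0.8,45,-1.26,5.58,-1,0,0,-0.8,45,-1.26,5.58,-1.5,0,0,-0.8,45,-1.26,5.58,-2.5,0,0,-0.8,45,-1.26,5.58,-2.5,0,0,-0.8]

```text
time: 36.88
tcp_pos: [423.4, 235.9, 113.5]
tool_rot: [0.664, 0.236, 0.668, -0.239]
force: [-0.4, -0.5, 0.2]
grip_width: 44.6
```

```bash
python3 st.py
python3 - <<'E'
from h import *
im,d=shot("side","side20"); 
a=cv2.resize(im[130:290,180:380],None,fx=4,fy=4,interpolation=cv2.INTER_CUBIC); cv2.imwrite("pics/side20c.png",a[:560,:,::-1])
E
```

```text
t 36.88 tcp [423.4 235.9 113.5] yaw_y 50.7 xax [-0.008 -0.002 -1.   ] q [ 0.28  0.52  1.88 -0.    0.75 -0.61] F [-0.4 -0.5  0.2] T [ 0.   -0.18  0.  ] w 44.6
```

View pics/side20c.png

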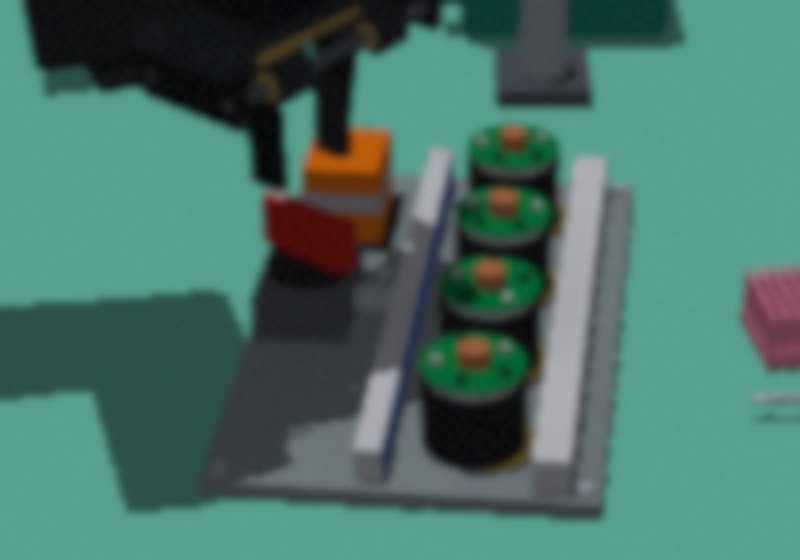

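carry_out:
  plan: [45,0.05,0.11,-0.2,0,0,0,45,0.05,0.11,-0.5,0,0,0,45,0.05,0.11,-0.9,0,0,0,45,0.05,0.11,-0.9,0,0,0]

```text
time: 37.27
tcp_pos: [428.0, 239.1, 88.8]
tool_rot: [0.665, 0.238, 0.666, -0.239]
force: [-0.6, -0.0, -0.8]
grip_width: 45.2
```

```bash
python3 st.py
```

```text
t 37.27 tcp [428.  239.1  88.8] yaw_y 50.6 xax [-0.001 -0.    -1.   ] q [ 0.28  0.57  1.88 -0.    0.69 -0.6 ] F [-0.6 -0.  -0.8] T [ 0.01 -0.16  0.02] w 45.2
```

carry_out:
  plan: [45,-0.08,0,-0.5,0,0,0,45,-0.08,0,-1,0,0,0,45,-0.08,0,-1,0,0,0,0,-0.08,0,-1,0,0,0,0,-0.08,0,-1,0,0,0,0,-0.08,0,-1,0,0,0,0,-0.08,0,-1,0,0,0,0,-0.08,0,-1,0,0,0]

```text
time: 37.93
tcp_pos: [426.4, 239.6, 60.3]
tool_rot: [0.666, 0.239, 0.665, -0.238]
force: [-0.7, 0.0, 0.2]
grip_width: 19.6
```

carry_out:
  plan: [0,0,0,0,0,0,0,0,0,0,0,0,0,0]

```text
time: 38.1
tcp_pos: [425.4, 238.9, 60.0]
tool_rot: [0.666, 0.238, 0.666, -0.239]
force: [-1.1, -4.1, 6.7]
grip_width: 13.9
```

```bash
python3 st.py
```

```text
t 38.1 tcp [425.4 238.9  60. ] yaw_y 50.6 xax [-0.001 -0.001 -1.   ] q [ 0.28  0.62  1.9  -0.    0.61 -0.6 ] F [-1.1 -4.1  6.7] T [-0.57  0.07 -0.08] w 13.9
```

carry_out:
  plan: [0,0,0,0,0,0,-1,0,0,0,0,0,0,-2,0,0,0,0,0,0,-3,0,0,0,0,0,0,-4,0,0,0,0,0,0,-5,0,0,0,0,0,0,-6,0,0,0,0,0,0,-7,0,0,0,0,0,0,-8]

```text
time: 38.77
tcp_pos: [425.2, 238.8, 60.0]
tool_rot: [0.51, 0.489, 0.51, -0.49]
force: [-2.4, -5.0, 7.1]
grip_width: 14.2
```

```bash
python3 st.py
```

```text
t 38.77 tcp [425.2 238.8  60. ] yaw_y 2.4 xax [-0.001 -0.001 -1.   ] q [ 0.28  0.62  1.91 -0.    0.61  0.24] F [-2.4 -5.   7.1] T [-0.7   0.16  0.07] w 14.2
```

carry_out:
  plan: [0,0,0,0,0,0,-0.8,0,0,0,0,0,0,-1.6,0,0,0,0,0,0,-2.4,0,0,0,0,0,0,-3.2,0,0,0,0,0,0,-4,0,0,0,0,0,0,-4.7,0,0,0,0,0,0,-5.4,0,0,0,0,0,0,-6]

```text
time: 39.43
tcp_pos: [425.0, 238.8, 60.0]
tool_rot: [-0.335, -0.622, -0.334, 0.624]
force: [-2.0, -3.1, 6.8]
grip_width: 13.8
```

```bash
python3 st.py
python3 - <<'E'
from h import *
im,d=shot("side","side21"); 
a=cv2.resize(im[130:290,180:380],None,fx=4,fy=4,interpolation=cv2.INTER_CUBIC); cv2.imwrite("pics/side21c.png",a[:560,:,::-1])
E
```

```text
t 39.43 tcp [425.  238.8  60. ] yaw_y -33.5 xax [-0.002 -0.001 -1.   ] q [ 0.28  0.62  1.91 -0.    0.61  0.87] F [-2.  -3.1  6.8] T [-0.61  0.27  0.11] w 13.8
```

View pics/side21c.png

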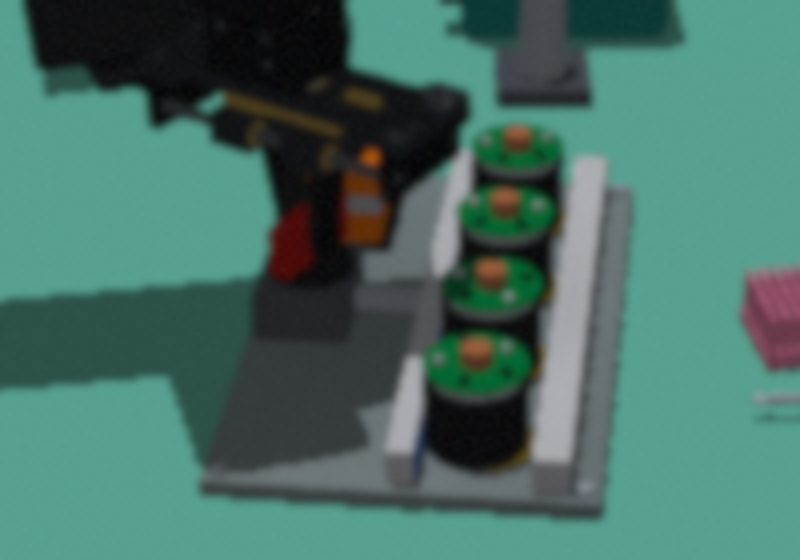

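carry_out:
  plan: [0,0,0,0,0,0,-0.4,0,0,0,0,0,0,-0.8,0,0,0,0,0,0,-1.2,0,0,0,0,0,0,-1.6,0,0,0,0,0,0,-2,0,0,0,0,0,0,-2.4,0,0,0,0,0,0,-2.8,0,0,0,0,0,0,-3.2]

```text
time: 40.15
tcp_pos: [424.9, 238.8, 60.0]
tool_rot: [-0.227, -0.669, -0.226, 0.671]
force: [-1.9, -3.4, 6.0]
grip_width: 13.9
```

```bash
python3 st.py
python3 - <<'E'
from h import *
im,d=shot("side","side22"); 
a=cv2.resize(im[130:290,180:380],None,fx=4,fy=4,interpolation=cv2.INTER_CUBIC); cv2.imwrite("pics/side22c.png",a[:560,:,::-1])
E
```

```text
t 40.15 tcp [424.9 238.8  60. ] yaw_y -52.6 xax [-0.002 -0.001 -1.   ] q [ 0.28  0.62  1.91 -0.    0.61  1.2 ] F [-1.9 -3.4  6. ] T [-0.58  0.28  0.1 ] w 13.9
```

View pics/side22c.png

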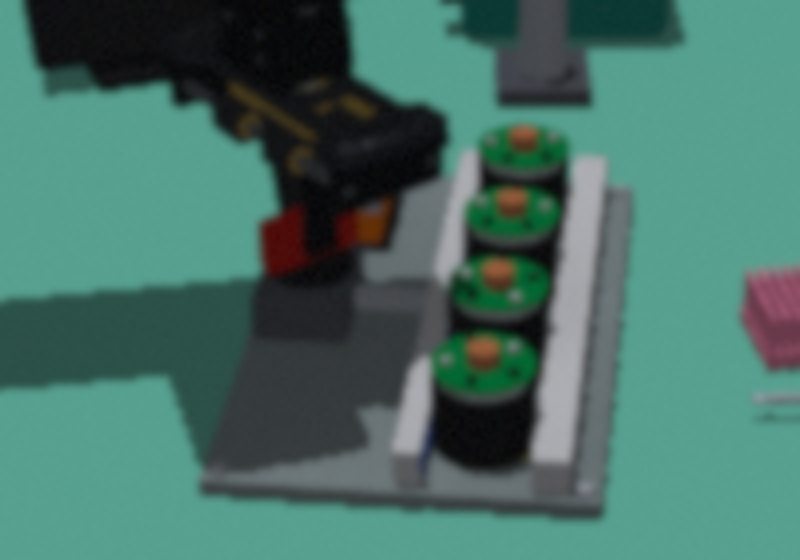

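carry_out:
  plan: [0,0,0,0,0,0,-0.2,0,0,0,0,0,0,-0.4,0,0,0,0,0,0,-0.6,0,0,0,0,0,0,-0.8]

```text
time: 40.53
tcp_pos: [425.0, 238.9, 60.0]
tool_rot: [-0.199, -0.678, -0.198, 0.679]
force: [-1.4, -3.2, 6.1]
grip_width: 13.6
```

```bash
python3 st.py
```

```text
t 40.53 tcp [425.  238.9  60. ] yaw_y -57.4 xax [-0.002 -0.001 -1.   ] q [ 0.28  0.62  1.91 -0.    0.61  1.29] F [-1.4 -3.2  6.1] T [-0.61  0.26  0.22] w 13.6
```

Torque is starting to rise (0.10 → 0.22); a touch more.

carry_out:
  plan: [0,0,0,0,0,0,-0.15,0,0,0,0,0,0,-0.3,0,0,0,0,0,0,-0.45,0,0,0,0,0,0,-0.45]

```text
time: 40.87
tcp_pos: [424.9, 238.9, 60.0]
tool_rot: [-0.184, -0.682, -0.183, 0.683]
force: [-2.0, -2.7, 6.3]
grip_width: 14.0
```

```bash
python3 st.py
python3 - <<'E'
from h import *
im,d=shot("side","side23"); 
a=cv2.resize(im[130:290,180:380],None,fx=4,fy=4,interpolation=cv2.INTER_CUBIC); cv2.imwrite("pics/side23c.png",a[:560,:,::-1])
E
```

```text
t 40.87 tcp [424.9 238.9  60. ] yaw_y -59.9 xax [-0.001 -0.002 -1.   ] q [ 0.28  0.62  1.91 -0.    0.61  1.33] F [-2.  -2.7  6.3] T [-0.4   0.28  0.59] w 14.0
```

View pics/side23c.png

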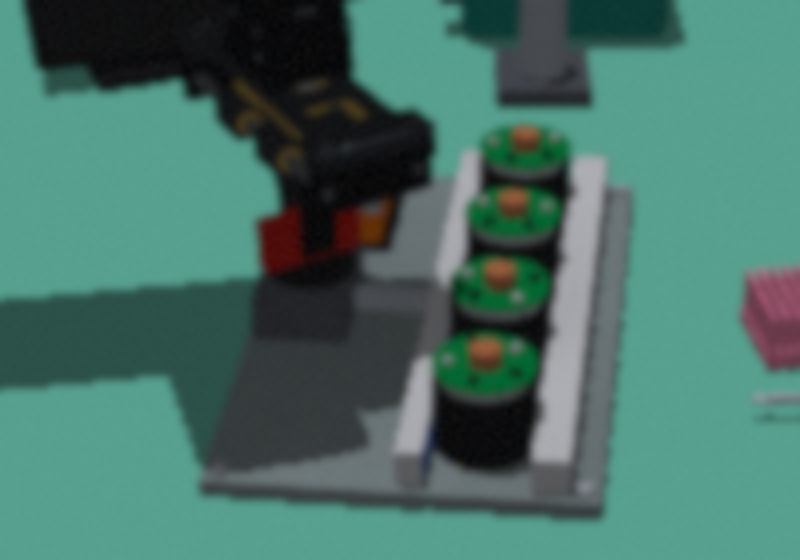

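carry_out:
  plan: [45,0,0,0,0,0,0,45,0,0,0,0,0,0,45,0,0,0,0,0,0,45,0,0,0,0,0,0,45,0,0,1,0,0,0,45,0,0,2.2,0,0,0,45,0,0,3.4,0,0,0,45,0,0,4.2,0,0,0]

```text
time: 41.58
tcp_pos: [426.9, 239.9, 188.2]
tool_rot: [0.182, 0.684, 0.183, -0.682]
force: [0.9, 0.0, 0.7]
grip_width: 44.6
```

carry_out:
  plan: [45,0.8,-11,1,0,0,0,45,0.8,-11,1,0,0,0,45,0.8,-11,1,0,0,0,45,0.8,-11,1,0,0,0,45,0.8,-11,1,0,0,0,45,0.8,-11,1,0,0,0,45,0.8,-11,1,0,0,0,45,0.8,-11,1,0,0,0]

```text
time: 42.25
tcp_pos: [449.7, -92.5, 215.8]
tool_rot: [0.182, 0.683, 0.182, -0.683]
force: [0.9, 0.9, -0.4]
grip_width: 44.7
```

carry_out:
  plan: [45,0.5,-9,0.5,0,0,0,45,0.5,-9,0.5,0,0,0,45,0.5,-9,0.5,0,0,0,45,0.5,-9,0.5,0,0,0,45,0.5,-9,0.5,0,0,0,45,0.5,-9,0.5,0,0,0,45,0.5,-9,0.5,0,0,0,45,0.5,-9,0.5,0,0,0]

```text
time: 42.92
tcp_pos: [465.4, -366.6, 230.6]
tool_rot: [0.183, 0.684, 0.179, -0.683]
force: [0.0, 0.3, 0.1]
grip_width: 45.0
```

```bash
python3 st.py; python3 mods.py 24
python3 - <<'E'
from h import *
for n,(r,c) in {"top":((195,345),(100,310)),"side":((130,290),(180,380))}.items():
    im=cv2.imread(f"pics/{n}24.png"); cv2.imwrite(f"pics/{n}24c.png",cv2.resize(im[r[0]:r[1],c[0]:c[1]],None,fx=3.7,fy=3.7,interpolation=cv2.INTER_CUBIC))
im=cv2.imread("pics/top24.png"); hsv=cv2.cvtColor(im,cv2.COLOR_BGR2HSV); H,S,V=[hsv[:,:,i].astype(int) for i in range(3)]
for a,c,b in blobs((H>4)&(H<17)&(S>150)&(V>150),100):
    if c[0]<300: print("gauge",a,c,ray("top",c,66))
y=np.radians(-7);Rm=np.array([[np.cos(y),-np.sin(y)],[np.sin(y),np.cos(y)]])
for p in [(15,-127.5),(15,-42.5),(15,42.5),(15,127.5),(-100,112)]: print(p,(np.array([529.9,224.8])+Rm@p).round(1))
E
```

```text
t 42.92 tcp [ 465.4 -366.6  230.6] yaw_y -60.4 xax [ 0.003 -0.004 -1.   ] q [-0.86  0.47  1.51 -0.    1.15  0.2 ] F [0.  0.3 0.1] T [-0.03  0.04 -0.  ] w 45.0
top 523 px [141. 234.] ctr [559.  347.4  66. ] circ [559.4 347.4] 29.7
top 526 px [183. 240.] ctr [548.7 263.2  66. ] circ [549.3 263.5] 30.2
top 535 px [226. 246.] ctr [538.3 179.   66. ] circ [539.3 179. ] 30.4
top 531 px [268. 252.] ctr [527.7  95.7  66. ] circ [528.   95.6] 30.0
side 129 px [309. 183.] ctr [552.  262.7  66. ] circ [549.7 267.3] 31.5
side 187 px [302. 220.] ctr [529.3  95.9  66. ] circ [528.1  98.2] 31.8
gauge 684 [136.42397661 291.71491228] [[444.26578477 348.17346789  66.        ]]
(15, -127.5) [529.2  96.4]
(15, -42.5) [539.6 180.8]
(15, 42.5) [550.  265.2]
(15, 127.5) [560.3 349.5]
(-100, 112) [444.3 348.2]
```

View pics/side24.png

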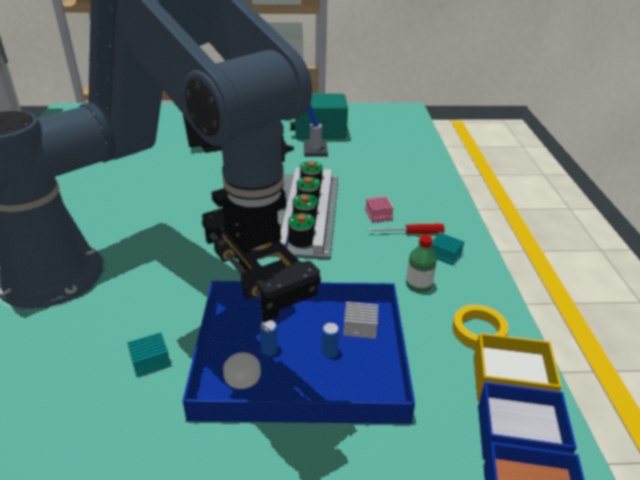

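View pics/top24c.png

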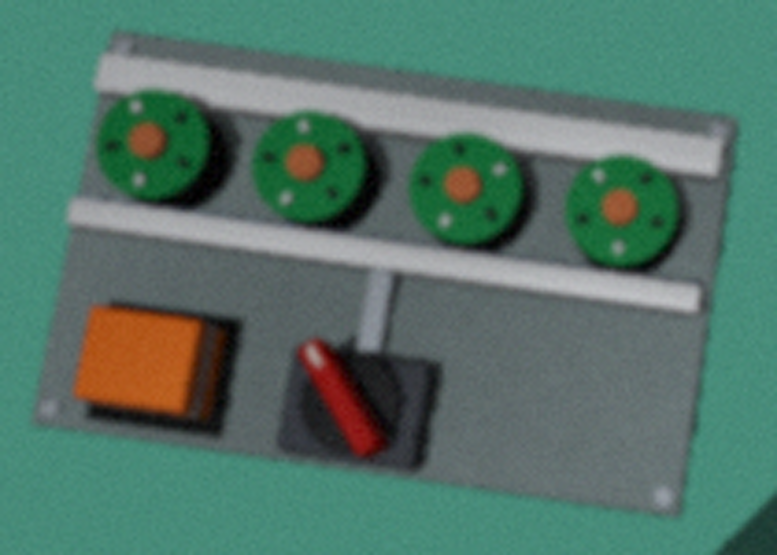

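Run:
```python
from h import *
def ang(f):
    im=cv2.imread(f)[275:335,165:225]; hsv=cv2.cvtColor(im,cv2.COLOR_BGR2HSV); H,S,V=[hsv[:,:,i].astype(int) for i in range(3)]
    m=((H<5)|(H>172))&(S>130)&(V>110)
    a,c,b=max(blobs(m,30),key=lambda x:x[0]); p=np.argwhere(b)[:,::-1]+[165,275.]
    w=ray("top",p,85)[:,:2]; u=np.linalg.svd(w-w.mean(0),full_matrices=False)[2][0]; return a,np.degrees(np.arctan2(u[1],u[0]))%180
a0=ang("pics/top0.png");a1=ang("pics/top24.png");print(a0,a1,"knob rad",np.radians((a1[1]-a0[1])%180))
workorder.hand_in(); print(status.read_state()["time"])
```

```text
(np.int32(150), np.float64(172.90162489294906)) (np.int32(159), np.float64(32.79778630053045)) knob rad 0.6963193754693906
the job is handed in; nothing more can be done
the job is handed in; nothing more can be done
```

The job is done and handed in at about 43 s of robot time, well under the 210 s limit; the hand-in reports no verdict.

**What I did:** I broke the red knob loose and wound the jaw open to about 2.58 rad. The orange block went onto the black square. All four green-topped modules in the crate went onto the four yellow-ringed spots. I then wound the knob back clockwise until the jaw was snug and moved the arm clear.

**Last checks:**

| Item | Reading | Limit |
|---|---|---|
| Knob angle from the top image | about 0.70 rad | below 0.8 rad |
| Knob angle from the tool's turn | about 0.65 rad | below 0.8 rad |
| Knob torque when snug | about 0.6 N m | – |
| Modules from their spots (top camera) | about 2–3 mm, all standing upright | 12 mm |
| Block from the middle of the black square | under 1 mm | 18 mm |

The heat sink, cover and both capacitors are still in the crate. The bottle and screwdriver look unmoved. I saw no module knocked aside.

**Disagreements:**
- The side and top cameras differed by about 4–5 mm in y for points about 60 mm up, so I went by the top view and the gripper readings.
- The two knob angles differ by about 0.05 rad, and both are below the limit.

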